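# Scoop the castor wheel out of the offcut tray

### The job

Use the slotted wire scoop, not the solid sheet-metal one, to scoop the castor wheel out of the metal tray so that the little rod offcut slips between the tines and stays in the pan. Then stand the loaded scoop level on the tray's black rubber ledge and let go, with the wheel still in it. Do not touch the wheel or the offcut with the gripper.

Things in the scene. Friction and masses are not known exactly. Their poses are not given: they have to be found in the camera images.
- scoop: Slotted steel wire scoop, 220 g, on the bench (its solid sheet twin is a bystander). Origin: underside, below mid-handle; x to the open front, z up. Six 3 mm tines (17 mm gaps) along x on the floor, x ±51.5, y ±50 mm; rear bars 30, side rails 16 high. Wooden handle along x, 80 long, 16 wide, 22 high, middle 85 above the underside: grip it there from above across y. Starts within 25 deg of world x.
- tray: Fixed aluminium tray. Origin: underside centre of the pan; x along it, away from the robot, z up. Pan inside 260 (x) by 160 (y) mm, floor 4 high, rim 34, walls 4. Black rubber ledge 160 by 150, top 8 high, centre at x 0, y +160. The scoop fits in behind offcut and wheel at x -72; slid along the floor to the far wall, it pushes the wheel until the wall stops it and it rides onto the tines.
- wheel: Castor wheel lying flat on the pan floor in the far half: black tread with rounded edges, white hub, 44 mm diameter, 18 mm thick, about 60 g. Origin: its centre; z is the axle. A spare one lies on the bench outside the tray and is left alone.
- chip: Brass rod offcut standing on the pan floor, just on the robot's side of the wheel: a cylinder 12 mm in diameter and 10 mm high, 12 g; it fits between the tines and under the rear bar. Origin: its centre.
Mind the look-alikes: they are no part of the job. Leave any blue or yellow look-alike of the scoop alone.

How it is judged:
By the outcome, as a careful person would: the job done as asked, in the order asked, and still so for the second after the job is handed in, with the robot touching nothing.
It also fails if it takes over 61 s, if anything falls off the work surface, if the arm or the gripper's body presses on something with over 40 N, if the wrist force passes 120 N, or if a joint passes its speed limit or range.

### The arm

A 6-joint arm with a two-finger parallel gripper is mounted at the origin on the work surface. World frame = base frame: x ahead of the robot, y to its left, z up, the work surface at z = 0. Lengths are in mm, angles in rad, forces in N, time in s.
With the tool pointing down it reaches from about 325 to 775 mm from the base axis. Payload 5.5 kg.
Tool frame: the origin (TCP) lies at the very end of the fingers, on their centre line; the grasp point (between the pads) lies 19 mm behind it; x points along the fingers, y is the direction in which the jaws open and shut, and the axes are right-handed (so a half turn about x gives the same grasp; the last joint's range is limited). The gripper opens to 88 mm and grips with 3 to 60 N. Pads are 20 mm wide; open, the fingers measure 115 mm over their backs; the gripper's body (75 mm by 178 mm) begins 61 mm behind the grasp point.
Start: joints at [-0.057, 0.091, 1.231, -0, 1.82, -0.057], TCP at [600.014, -0.003, 222.631] pointing down, gripper open.
Joint ranges: [-2.87, 2.87], [-0.86, 2.18], [0.17, 2.46], [-1.51, 4.65], [0.06, 2.69], [-2.65, 2.65]. Speed limits (rad/s): [2.57, 2.57, 3.01, 3.14, 3.14, 3.14].

### API

Orientations are given as a unit quaternion [x, y, z, w].
In Python, from workcell import bot gives the robot as it stands.
- The arm moves only by the tool send_rows, never from a script. Its argument "increments" is one flat list of numbers, 6 for each row, row after row: the shift along the world's x, y, z in m, then the turn, a rotation vector about the world's x, y, z in degrees. A call has 1 to 5 rows; each row shifts and turns the commanded pose from where the row before left it; what a row does not reach is not made up. A row lasts 1/12 s, in which the tool goes at most 41.7 mm and 7.16 degrees, less where a joint would pass 70% of its speed; a pose out of reach is approached as far as the arm can. A call is refused whole if a number of a shift passes 0.0417 or a number of a turn 7.16, either way. A call with a gripper value outside its range is refused whole. "claw" is the opening, from 0 (shut) to 1 (fully open), set as the call begins (left out, the last holds). The fingers move at their own pace and stop on an object; "grip_force" is the grip in N (left out, the last holds). Time passes only in rows, so rows that do not move let the fingers close. It gives the time, the measured TCP pose, the force and the opening at its end, in the units of the state.
- bot.sense(): the state, without advancing time (a new reading comes with each control period).
- bot.capture(name): name is "scene" or "side" or "wrist"; returns the picture (384x512x3 uint8, red, green, blue); there is no depth.
- bot.camera_info(name): a dict with "vertical_fov" (degrees; the focal length in pixels is half the picture's height over the tangent of half this angle, whatever the lens; pixels are square), "cx", "cy" (the principal point, pixels), "origin" and "orientation" of the camera in the world. Camera axes: x right, y down, z forward; pixel columns grow to the right and rows downward; lengths in mm; the calibration is good to about 2 mm. A picture is of the moment at which its call begins: read the wrist's pose just before it. camera_info takes no time and is no camera call; for the wrist camera it gives the pose at the moment of the call.
- bot.hand_in(): hands the job in, once; it reports no verdict.
The state is a dict: "time_s": time; "joint_positions": joint angles; "joint_vel": joint speeds; "tau": joint torques, N m; "position": TCP position; "ee_rot": TCP orientation; "ft_force": force on the tool from outside, world axes, zero at the start; "wrist_torque": the same for the moment, N m; "opening": finger opening in mm.
Only numpy, scipy, OpenCV 4.12 (cv2) and the standard library are available. Lean on these libraries where they do the work, as an engineer would, in place of code of your own. Each camera call takes 0.05 s, during which the arm holds its last target.

## Working session

There is one attempt and no reset: what is moved stays moved. The work goes in short steps, Python scripts to look and compute and a tool call to move; the robot and the scene stay as the last step left them, time stands still between calls to the robot, and variables do not carry over. Pictures are saved under pics/ and viewed, and the job is handed in when it is done.

Besides the shell and the picture viewer there is one more tool, called after "Call:" in YAML: its name, and indented under it one key for each argument. send_rows: Moves the arm, as the interface text tells. Its arguments: {"type":"object","properties":{"increments":{"type":"array","items":{"type":"number"}},"claw":{"type":"number"},"grip_force":{"type":"number"}},"required":["increments"]}

```bash
mkdir -p pics; ls; python3 - <<'E'
from workcell import bot
import cv2
print(bot.sense())
for n in ("scene","side","wrist"):
    print(n,bot.camera_info(n))
    im=bot.capture(n); cv2.imwrite(f"pics/a_{n}.png",im[:,:,::-1])
E
```

```text
pics
{'time_s': 0.0, 'joint_positions': array([-5.66906463e-02,  9.18345196e-02,  1.23190247e+00,  1.82145237e-05,
        1.81981060e+00, -5.66915943e-02]), 'joint_vel': array([ 4.87562095e-04, -1.13644096e-03,  1.05457239e-03, -1.00270207e-03,
       -1.42813618e-03, -2.93178418e-05]), 'tau': array([-3.13584051e-04, -4.46447504e+01, -4.06449509e+01,  6.96761138e-02,
        2.93726998e-02, -1.50731516e-04]), 'position': array([5.99690301e+02, 2.75875256e-02, 2.21512104e+02]), 'ee_rot': array([ 0.49954281,  0.50052091, -0.500454  ,  0.49948132]), 'ft_force': array([-0.0918552 ,  0.00898547, -0.31716546]), 'wrist_torque': array([ 0.01461261, -0.03247846, -0.00486538]), 'opening': 88.05267729649712}
scene {'vertical_fov': 52.7225074773778, 'cx': 259.3560730966747, 'cy': 189.14268366352067, 'origin': array([1234.12458851,  -90.32785343,  577.14089949]), 'orientation': array([ 0.62068617,  0.63852068, -0.32680732, -0.31660225])}
side {'vertical_fov': 47.93721283396849, 'cx': 257.13444822407183, 'cy': 201.78035545397844, 'origin': array([ 96.1692467 , 421.55456102, 523.65432168]), 'orientation': array([-0.28502534,  0.84811419, -0.4242662 ,  0.13950296])}
wrist {'vertical_fov': 71.54343292800698, 'cx': 248.7988010791323, 'cy': 197.10340742321708, 'origin': array([599.54356478,  77.4932033 , 382.22117835]), 'orientation': array([ 9.90012433e-01,  1.43768876e-04, -5.57407851e-04,  1.40978900e-01])}
```

View pics/a_scene.png

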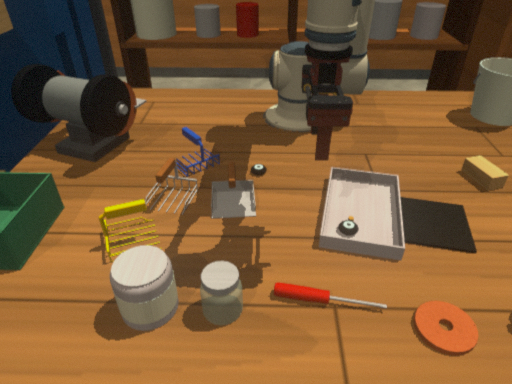

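View pics/a_side.png

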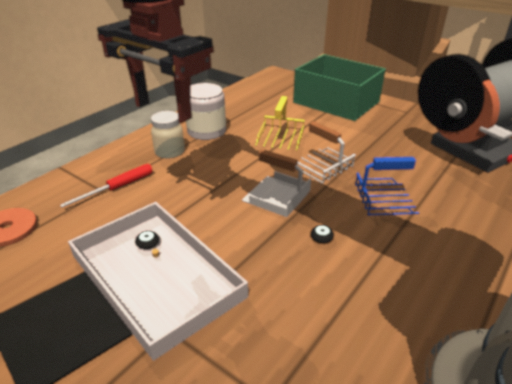

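View pics/a_wrist.png

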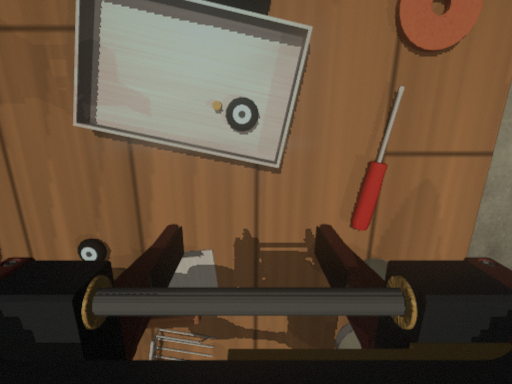

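The scene shows: the grey wire scoop with a wooden handle at scene (175,185), the solid sheet scoop at (233,195), and blue (200,155) and yellow (128,225) wire look-alikes. The tray wheel is at (348,228) with the chip at (350,219), and the spare wheel is at (258,170). The grey wire scoop with the wooden handle fits. I'll enlarge it to confirm.

```bash
cat > h.py <<'E'
import numpy as np, cv2
from scipy.spatial.transform import Rotation as R
def ray(ci,u,v):
    f=192/np.tan(np.radians(ci['vertical_fov']/2))
    d=np.array([(u-ci['cx'])/f,(v-ci['cy'])/f,1.]); return R.from_quat(ci['orientation']).apply(d)
def hit(ci,u,v,z):
    d=ray(ci,u,v); o=ci['origin']; return o+d*(z-o[2])/d[2]
def proj(ci,P):
    f=192/np.tan(np.radians(ci['vertical_fov']/2))
    p=R.from_quat(ci['orientation']).inv().apply(np.atleast_2d(P)-ci['origin'])
    return np.c_[p[:,0]/p[:,2]*f+ci['cx'],p[:,1]/p[:,2]*f+ci['cy']]
def crop(im,x0,y0,w,h,s,fn):
    cv2.imwrite(fn,cv2.resize(im[y0:y0+h,x0:x0+w],None,fx=s,fy=s,interpolation=cv2.INTER_CUBIC))
E
python3 - <<'E'
from h import *
a=cv2.imread('pics/a_scene.png'); b=cv2.imread('pics/a_side.png'); c=cv2.imread('pics/a_wrist.png')
crop(a,130,120,140,110,5,'pics/b1.png'); crop(b,240,100,140,120,5,'pics/b2.png'); crop(a,310,160,170,105,4,'pics/b3.png'); crop(b,0,195,260,189,3,'pics/b4.png')
crop(c,60,0,260,180,3,'pics/b5.png')
E
```

```text
(no output)
```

View pics/b1.png

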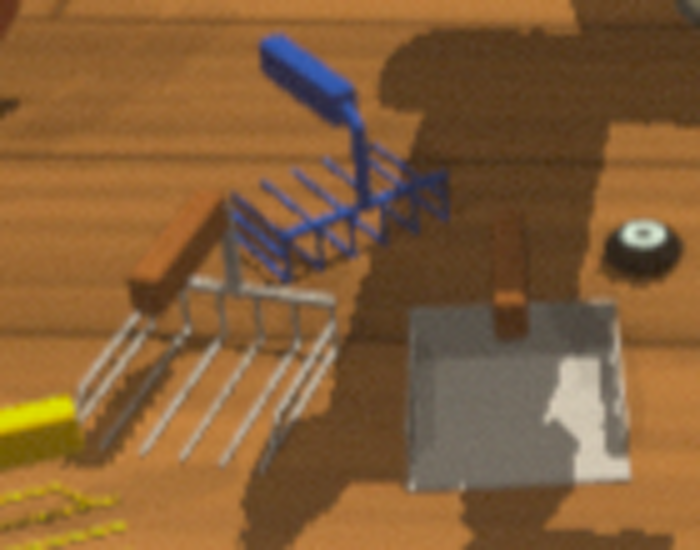

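View pics/b2.png

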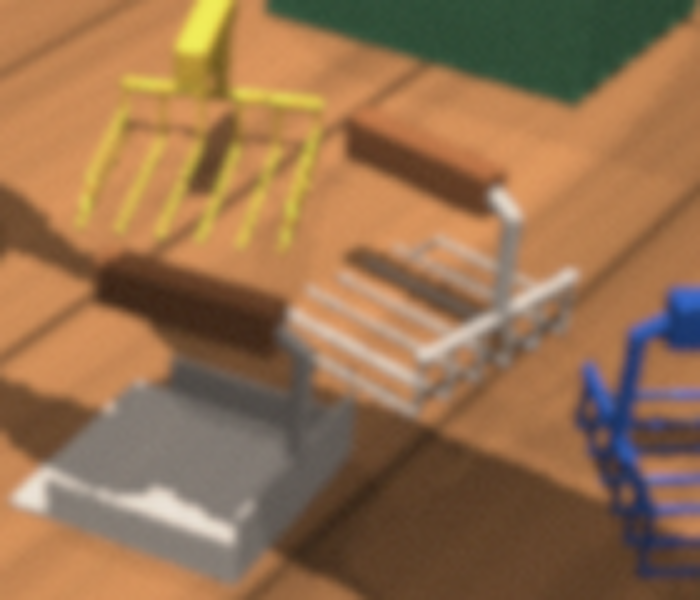

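View pics/b3.png

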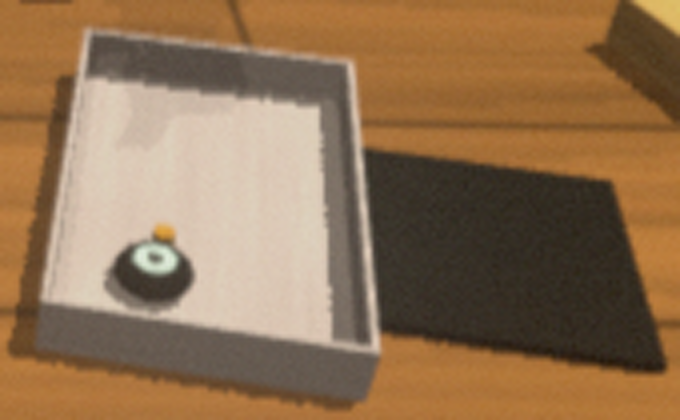

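View pics/b4.png

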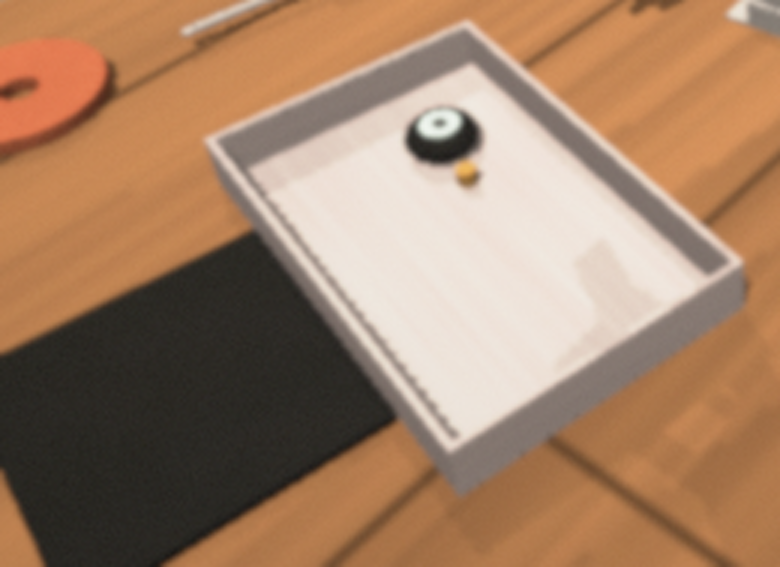

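View pics/b5.png

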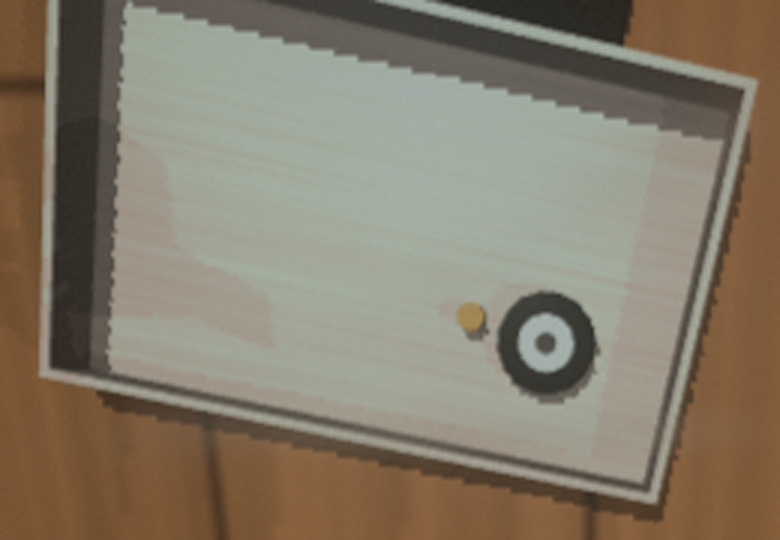

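```bash
cat > fit.py <<'E'
from h import *
from workcell import bot
from scipy.optimize import least_squares
import json
C={n:bot.camera_info(n) for n in("scene","side","wrist")}
def T(p,L):
    c,s=np.cos(p[2]),np.sin(p[2]); L=np.atleast_2d(L).astype(float)
    return np.c_[p[0]+c*L[:,0]-s*L[:,1],p[1]+s*L[:,0]+c*L[:,1],L[:,2]]
def fit(obs,p0):
    def res(p): return np.concatenate([(proj(C[n],T(p,l))[0]-uv) for n,l,uv in obs])
    s=least_squares(res,p0,loss='soft_l1',x_scale=[10,10,.1]); return s.x,res(s.x).reshape(-1,2)
if __name__=='__main__':
    N=-134;F=134
    o=[("scene",(N,-84,34),(331.5,167.5)),("scene",(N,84,34),(398.2,175.5)),("scene",(F,-84,34),(320,236.5)),("scene",(F,84,34),(404.5,248)),
    ("side",(F,84,34),(69,241.7)),("side",(F,-84,34),(156,202.3)),("side",(N,-84,34),(247.3,282.3)),("side",(N,84,34),(152.7,345)),
    ("wrist",(N,-84,34),(74,125.3)),("wrist",(F,-84,34),(279,166.7)),("wrist",(F,84,34),(311.7,27.3))]
    pt,r=fit(o,[550,200,0]); print('tray',pt,np.degrees(pt[2]));print(r.round(1))
    ow=[]
    W={'scene':(310+155/4,160+258/4),'side':(440/3,195+122/3),'wrist':(60+545/3,342/3)}
    K={'scene':(310+163/4,160+230/4),'side':(466/3,195+168/3),'wrist':(60+470/3,316/3)}
    for n in W:
        a=hit(C[n],*W[n],20)[:2]-pt[:2]; b=hit(C[n],*K[n],14 if n!='side' else 12)[:2]-pt[:2]
        c,s=np.cos(pt[2]),np.sin(pt[2]); M=np.array([[c,s],[-s,c]])
        print(n,'wheel tray-frame',M@a,'chip',M@b)
    S=lambda u,v:(130+u/5,120+v/5)
    D=lambda u,v:(240+u/5,100+v/5)
    o=[("scene",(-51.5,50,30),S(333,298)),("side",(-51.5,50,30),D(420,357)),("side",(-51.5,-50,30),D(575,272))]+[("scene",(51.5,y,1.5),S(u,v)) for y,u,v in[(50,265,470),(30,225,465),(10,183,460),(-10,143,453)]]
    ps,r=fit(o,[620,-200,0]); print('scoop',ps,np.degrees(ps[2]));print(r.round(1))
    json.dump(dict(tray=list(pt),scoop=list(ps)),open('pose.json','w'))
    L=[((-51.5,y,1.5),(51.5,y,1.5)) for y in range(-50,51,20)]+[((-51.5,-50,30),(-51.5,50,30))]+[((-51.5,s,16),(51.5,s,16)) for s in(-50,50)]
    for s in(-8,8):
        for z in(74,96): L.append(((-40,s,z),(40,s,z)))
    for n,bx in(("scene",(130,120,140,110)),("side",(240,100,140,120))):
        im=cv2.imread(f'pics/a_{n}.png'); x,y,w,h=bx
        im=cv2.resize(im[y:y+h,x:x+w],None,fx=5,fy=5,interpolation=cv2.INTER_CUBIC)
        for a,b in L:
            q=((proj(C[n],T(ps,[a,b]))-[x,y]+.5)*5).astype(int); cv2.line(im,tuple(map(int,q[0])),tuple(map(int,q[1])),(0,255,0),1)
        cv2.imwrite(f'pics/c_{n}.png',im)
E
python3 fit.py
```

```text
tray [ 5.24336980e+02  1.25121281e+02 -2.02738240e-01] -11.616045521170541
[[-0.8 -1.3]
 [-0.5 -1.2]
 [-0.4 -2.2]
 [ 0.3 -0.5]
 [-1.3 -0.7]
 [-0.6 -0.8]
 [ 0.3 -0.5]
 [-3.1  0.2]
 [-1.7  0.6]
 [-0.3  1.6]
 [ 1.  -1.1]]
scene wheel tray-frame [ 72.40781682 -26.07495785] chip [ 39.94180739 -22.38018661]
side wheel tray-frame [ 74.50353787 -28.94690082] chip [ 38.69145562 -23.77760659]
wrist wheel tray-frame [ 72.4531751  -26.56382922] chip [ 38.12610329 -22.4495664 ]
scoop [ 4.82359254e+02 -3.30392139e+02 -1.68782598e-01] -9.670530506198869
[[-0.6 -0.3]
 [ 0.2  0.6]
 [-2.   0.9]
 [-0.2 -0.1]
 [-0.3 -0.2]
 [ 0.  -0.2]
 [ 0.   0.1]]
```

View pics/c_scene.png

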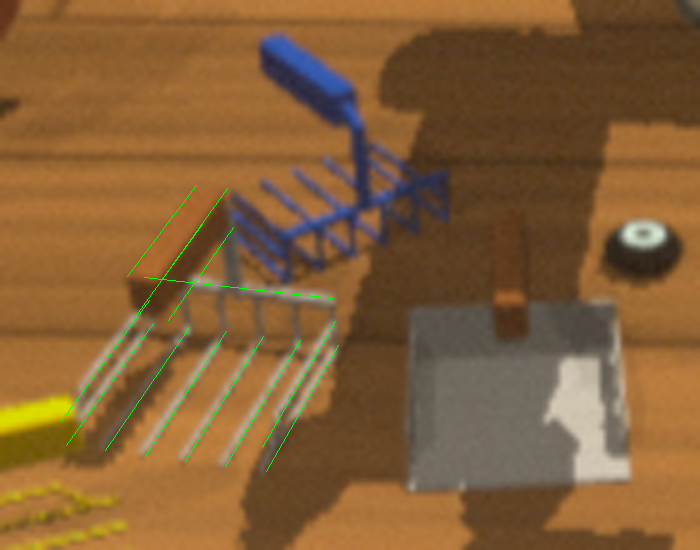

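View pics/c_side.png

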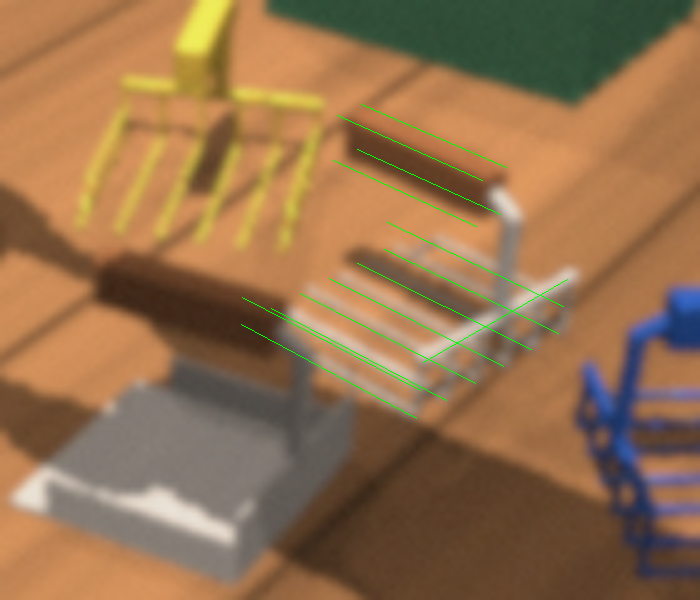

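```bash
python3 - <<'E'
from fit import *
S=lambda u,v:(130+u/5,120+v/5)
for nm,p in dict(blue_front=(335,105),blue_rear=(280,50),sheet_rear=(510,220),sheet_front=(510,300)).items(): print(nm,hit(C['scene'],*S(*p),90).round())
# tri from both views, scoop handle front-top-left etc
D=lambda u,v:(240+u/5,100+v/5)
for nm,s,d in [('blue rear top',(268,45),None),('h front',(150,285),(350,125)),('h rear',(218,205),(497,195))]:
    print(nm,hit(C['scene'],*S(*s),90).round(), d and hit(C['side'],*D(*d),90).round())
E
```

```text
blue_front [ 352. -278.   90.]
blue_rear [ 291. -318.   90.]
sheet_rear [ 461. -178.   90.]
sheet_front [ 528. -172.   90.]
blue rear top [ 286. -326.   90.] None
h front [ 520. -335.   90.] [ 518. -334.   90.]
h rear [ 452. -319.   90.] [ 436. -317.   90.]
```

Call:
send_rows:
  increments: [-0.012, -0.038, 0, 0, 0, 0, -0.012, -0.038, 0, 0, 0, 0, -0.012, -0.038, 0, 0, 0, 0, -0.012, -0.038, 0, 0, 0, 0, -0.012, -0.038, 0, 0, 0, 0]

```text
time_s: 0.57
position: [539.1, -191.4, 222.3]
ee_rot: [0.5, 0.5, -0.5, 0.5]
ft_force: [0.5, 0.0, -0.1]
opening: 87.4
```

Call:
send_rows:
  increments: [-0.012, -0.038, 0, 0, 0, -2, -0.012, -0.038, 0, 0, 0, -2, -0.012, -0.038, 0, 0, 0, -2, -0.012, -0.038, 0, 0, 0, -2, -0.012, -0.038, 0, 0, 0, -2]

```text
time_s: 0.98
position: [479.0, -381.7, 222.4]
ee_rot: [0.542, 0.454, -0.542, 0.454]
ft_force: [0.9, 0.1, 0.9]
opening: 87.7
```

Call:
send_rows:
  increments: [0, 0, 0, 0, 0, 0, 0, 0, 0, 0, 0, 0]

```text
time_s: 1.15
position: [478.8, -381.7, 221.6]
ee_rot: [-0.542, -0.454, 0.543, -0.453]
ft_force: [0.9, 0.7, 0.6]
opening: 87.8
```

```bash
python3 - <<'E'
from h import *
from workcell import bot
import pickle
s=bot.sense();print(s['time_s'],s['position'],R.from_quat(s['ee_rot']).as_matrix().round(3),s['joint_positions'])
ci=bot.camera_info('wrist'); im=bot.capture('wrist')[:,:,::-1]; pickle.dump(ci,open('ci_d.pkl','wb'))
cv2.imwrite('pics/d_raw.png',im); cv2.imwrite('pics/d.png',cv2.resize(im,None,fx=1.56,fy=1.56,interpolation=cv2.INTER_CUBIC))
E
```

```text
1.15 [ 478.8497795  -381.68206434  221.55731686] [[-0.001  0.984 -0.177]
 [ 0.001 -0.177 -0.984]
 [-1.    -0.001 -0.001]] [-7.28590992e-01  1.26207337e-01  1.19498401e+00  1.45492556e-04
  1.82217960e+00 -5.50504201e-01]
```

View pics/d.png

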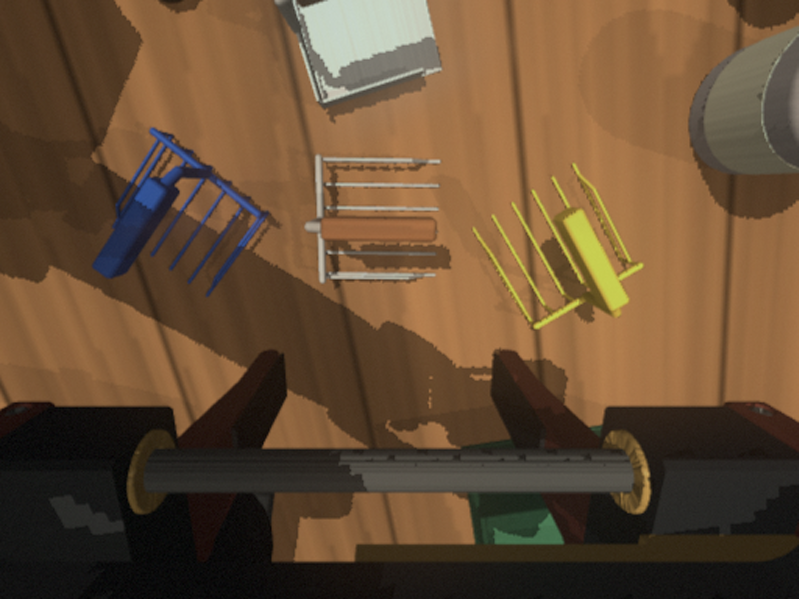

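The wrist picture shows the grey wire scoop with its handle at (380,229), tines to the right (+x), blue to its left (180,220), yellow to its right (565,265) and the sheet scoop above (370,50). The jaws open along x, so I need a quarter turn.

```bash
python3 - <<'E'
from fit import *
import pickle
C['w2']=pickle.load(open('ci_d.pkl','rb'))
im=cv2.imread('pics/d_raw.png'); 
S=lambda u,v:(130+u/5,120+v/5); D=lambda u,v:(240+u/5,100+v/5); W=lambda u,v:(u/1.5625,v/1.5625)
o=[("scene",(-51.5,50,30),S(333,298)),("side",(-51.5,50,30),D(420,357)),("side",(-51.5,-50,30),D(575,272))]+[("scene",(51.5,y,1.5),S(u,v)) for y,u,v in[(50,265,470),(30,225,465),(10,183,460),(-10,143,453)]]
ow=[("w2",(-51.5,50,30),W(319,157)),("w2",(-51.5,-50,30),W(322,281)),("w2",(51.5,30,1.5),W(438,185)),("w2",(51.5,10,1.5),W(438,208)),("w2",(51.5,-30,1.5),W(436,254))]
for oo in (o,ow,o+ow):
    ps,r=fit(oo,[480,-330,-.2]); print(ps,np.degrees(ps[2]));print(r.round(1).tolist())
L=[((-51.5,y,1.5),(51.5,y,1.5)) for y in range(-50,51,20)]+[((-51.5,-50,30),(-51.5,50,30))]+[((-51.5,s,16),(51.5,s,16)) for s in(-50,50)]
for s in(-8,8):
    for z in(96,): L.append(((-40,s,z),(40,s,z)))
x,y,w,h=180,80,120,120; s=5
im=cv2.resize(im[y:y+h,x:x+w],None,fx=s,fy=s,interpolation=cv2.INTER_CUBIC)
for a,b in L:
    q=((proj(C['w2'],T(ps,[a,b]))-[x,y]+.5)*s).astype(int); cv2.line(im,tuple(map(int,q[0])),tuple(map(int,q[1])),(0,255,0),1)
cv2.imwrite('pics/e.png',im)
E
```

```text
[ 4.82359253e+02 -3.30392139e+02 -1.68782620e-01] -9.670531779267629
[[-0.6, -0.3], [0.2, 0.6], [-2.0, 0.9], [-0.2, -0.1], [-0.3, -0.2], [0.0, -0.2], [0.0, 0.1]]
[ 4.79959900e+02 -3.31514402e+02 -1.86909333e-01] -10.709115944438247
[[-2.0, 0.4], [-1.0, -0.4], [1.1, 0.1], [0.5, 0.4], [0.6, -0.4]]
[ 4.80410387e+02 -3.31224676e+02 -1.84836119e-01] -10.590329498988005
[[-0.6, -0.5], [0.6, 0.7], [-0.9, 1.3], [-0.9, -0.5], [-0.9, -0.6], [-0.5, -0.8], [-0.4, -0.5], [-1.8, 0.2], [-0.6, -0.6], [1.4, -0.3], [0.8, 0.0], [0.9, -0.7]]
```

View pics/e.png

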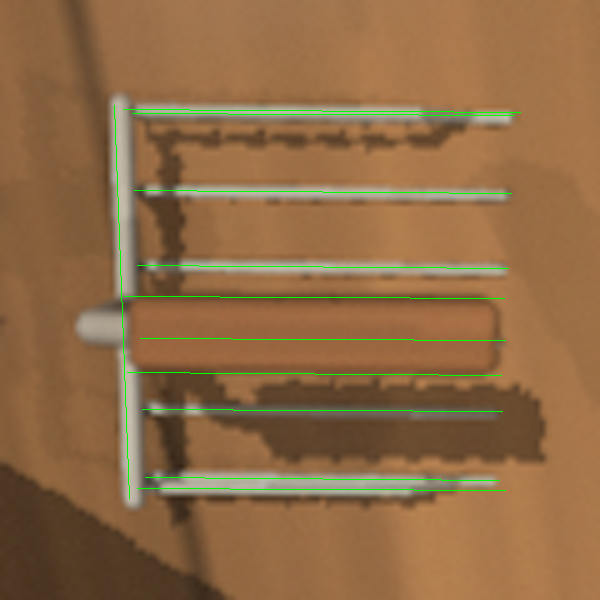

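Call:
send_rows:
  increments: [0, 0.005, 0, 0, 0, -7, 0, 0.005, 0, 0, 0, -7, 0, 0.005, 0, 0, 0, -7, 0, 0.005, 0, 0, 0, -7, 0, 0.005, 0, 0, 0, -7]

```text
time_s: 1.62
position: [480.9, -352.8, 222.8]
ee_rot: [0.654, 0.27, -0.654, 0.27]
ft_force: [0.6, 0.4, 1.0]
opening: 88.0
```

Call:
send_rows:
  increments: [0, 0.005, 0, 0, 0, -7, 0, 0.005, 0, 0, 0, -7, 0, 0.005, 0, 0, 0, -7, 0, 0.005, 0, 0, 0, -7, 0, 0.005, 0, 0, 0, -7]

```text
time_s: 2.03
position: [480.8, -327.7, 222.8]
ee_rot: [0.705, 0.061, -0.704, 0.061]
ft_force: [0.3, 0.8, -0.1]
opening: 87.6
```

Call:
send_rows:
  increments: [0.001, 0, -0.02, 0, 0, -7, 0, 0, -0.02, 0, 0, -7, 0, 0, -0.02, 0, 0, -6.6, 0, 0, 0, 0, 0, 0]

```text
time_s: 2.37
position: [480.3, -327.0, 157.9]
ee_rot: [-0.702, 0.064, 0.706, 0.067]
ft_force: [-0.1, 0.9, -1.0]
opening: 87.9
```

```bash
python3 - <<'E'
from h import *
from workcell import bot
s=bot.sense();m=R.from_quat(s['ee_rot']).as_matrix();print(s['time_s'],s['position'],np.degrees(np.arctan2(m[1,1],m[0,1])),m[:,0],s['joint_positions'])
im=bot.capture('side')[:,:,::-1]; crop(im,200,60,220,170,3.5,'pics/f.png')
E
```

```text
2.3667 [ 480.34793418 -326.99668494  157.89640801] -100.66459733246366 [-0.00547918  0.00470218 -0.99997393] [-6.56462994e-01  4.34739225e-02  1.39473575e+00  3.84563368e-04
  1.71059323e+00  1.10050660e+00]
```

View pics/f.png

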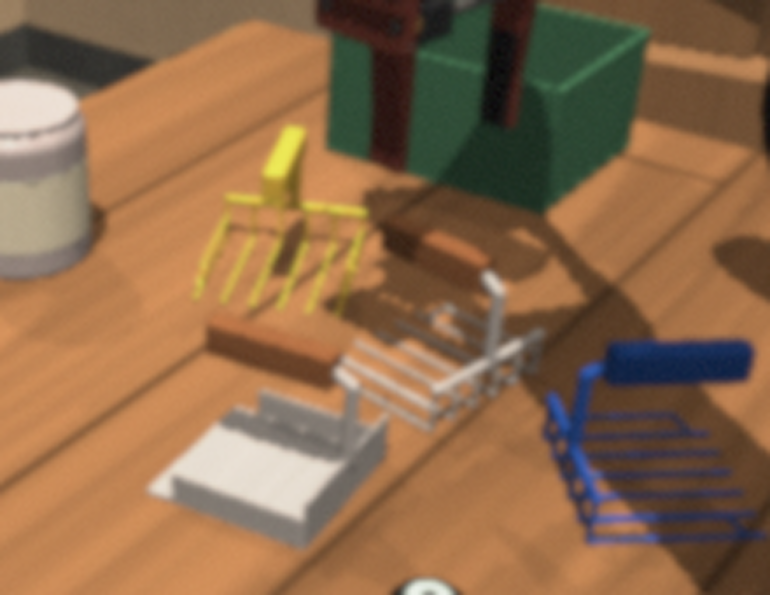

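The fingers straddle the wooden handle, which is at about (440,250) in the crop. Descending.

Call:
send_rows:
  increments: [0, -0.002, -0.024, 0, 0, 0, 0, -0.0023, -0.024, 0, 0, 0, 0, 0, -0.024, 0, 0, 0, 0, 0, -0.019, 0, 0, 0, 0, 0, 0, 0, 0, 0]

```text
time_s: 2.83
position: [480.1, -332.4, 68.5]
ee_rot: [-0.703, 0.062, 0.706, 0.065]
ft_force: [-0.0, 0.3, -1.1]
opening: 87.8
```

Call:
send_rows:
  increments: [0, 0, 0, 0, 0, 0, 0, 0, 0, 0, 0, 0, 0, 0, 0, 0, 0, 0, 0, 0, 0, 0, 0, 0, 0, 0, 0, 0, 0, 0]
  claw: 0
  grip_force: 45

```text
time_s: 3.25
position: [481.6, -334.7, 73.2]
ee_rot: [0.705, -0.066, -0.703, -0.065]
ft_force: [-0.2, -0.5, -1.0]
opening: 58.1
```

Call:
send_rows:
  increments: [0, 0, 0, 0, 0, 0, 0, 0, 0, 0, 0, 0, 0, 0, 0, 0, 0, 0, 0, 0, 0, 0, 0, 0]

```text
time_s: 3.58
position: [480.9, -334.3, 71.6]
ee_rot: [-0.704, 0.065, 0.704, 0.065]
ft_force: [0.2, -0.8, 1.4]
opening: 31.3
```

```bash
python3 - <<'E'
from h import *
from workcell import bot
s=bot.sense();m=R.from_quat(s['ee_rot']).as_matrix();print(s['time_s'],s['position'],np.degrees(np.arctan2(m[1,1],m[0,1])),m[:,0],s['ft_force'],s['wrist_torque'],s['opening'])
im=bot.capture('side')[:,:,::-1]; crop(im,200,60,220,170,3.5,'pics/g.png')
im=bot.capture('scene')[:,:,::-1]; crop(im,110,100,180,130,4,'pics/g2.png')
E
```

```text
3.5833 [ 480.94856494 -334.31331132   71.62234695] -100.60057866627395 [-1.06607650e-04  4.97899744e-05 -9.99999993e-01] [ 0.21149879 -0.82572377  1.41612567] [ 0.02989212  0.0845146  -0.00699502] 31.265782197736257
```

View pics/g.png

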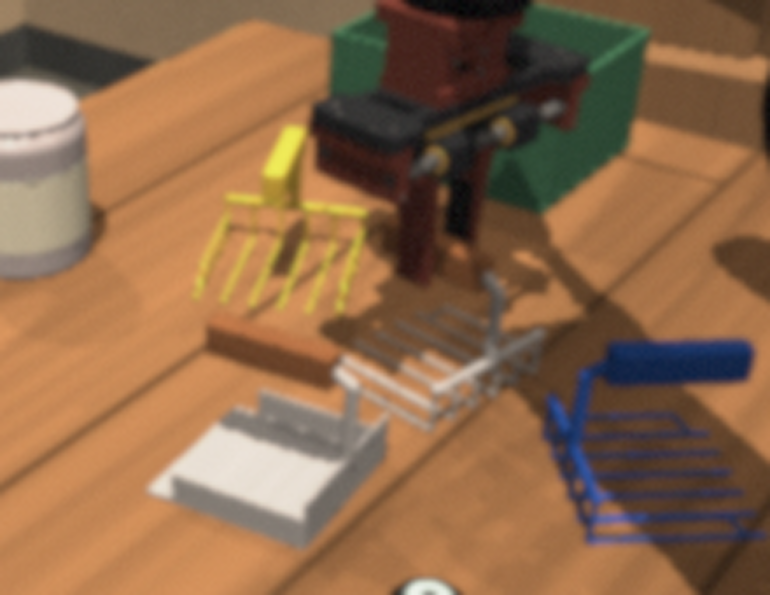

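View pics/g2.png

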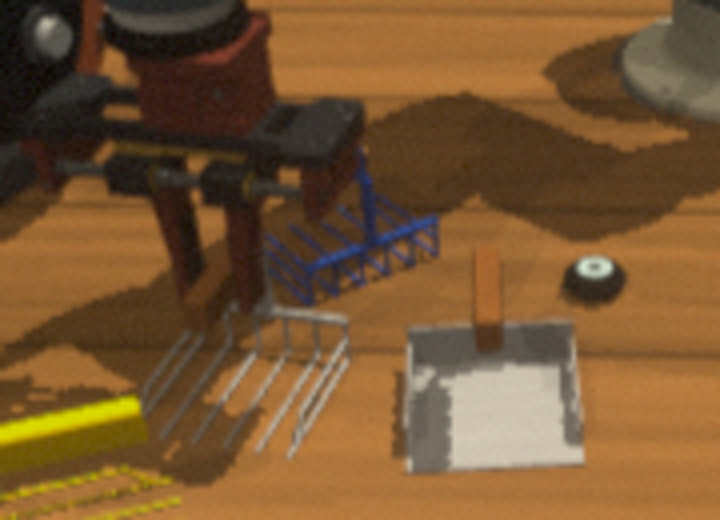

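Call:
send_rows:
  increments: [0, 0.003, -0.0055, 0, 0, 0, 0, 0, 0, 0, 0, 0, 0, 0, 0, 0, 0, 0, 0, 0, 0, 0, 0, 0]

```text
time_s: 4.02
position: [481.3, -331.4, 66.4]
ee_rot: [0.704, -0.065, -0.704, -0.065]
ft_force: [1.2, -1.0, 2.1]
opening: 15.8
```

Call:
send_rows:
  increments: [0, 0, 0, 0, 0, 0, 0, 0, 0, 0, 0, 0]

```text
time_s: 4.18
position: [481.3, -331.5, 66.3]
ee_rot: [0.704, -0.065, -0.704, -0.065]
ft_force: [1.1, -1.2, 1.8]
opening: 15.6
```

Call:
send_rows:
  increments: [0, 0, 0.01, 0, 0, 0, 0, 0, 0.025, 0, 0, 0, 0, 0, 0.035, 0, 0, 0, 0, 0, 0.035, 0, 0, 0, 0, 0, 0.03, 0, 0, 0]

```text
time_s: 4.6
position: [480.5, -330.8, 202.9]
ee_rot: [-0.704, 0.065, 0.704, 0.066]
ft_force: [0.1, -1.3, -2.3]
opening: 16.3
```

Call:
send_rows:
  increments: [0, 0.01, 0.01, 0, 0, 0, 0, 0.025, 0, 0, 0, 0, 0, 0.035, 0, 0, 0, 0, -0.005, 0.04, 0, 0, 0, 0, -0.005, 0.04, 0, 0, 0, 0]

```text
time_s: 5.02
position: [469.8, -179.1, 208.9]
ee_rot: [-0.703, 0.065, 0.705, 0.066]
ft_force: [0.5, -0.2, -2.0]
opening: 15.9
```

Call:
send_rows:
  increments: [-0.005, 0.04, 0, 0, 0, 0, 0, 0.04, 0, 0, 0, 0, 0, 0.04, 0, 0, 0, 0, 0, 0.04, 0, 0, 0, 0, 0, 0.04, 0, 0, 0, 0]

```text
time_s: 5.43
position: [464.5, 21.1, 209.5]
ee_rot: [-0.703, 0.065, 0.705, 0.065]
ft_force: [1.2, -0.1, -2.0]
opening: 15.8
```

Call:
send_rows:
  increments: [0, 0.035, 0, 0, 0, -0.4, 0, 0.03, 0, 0, 0, -0.4, 0, 0.02, 0, 0, 0, 0, 0, 0.01, 0, 0, 0, 0, 0, 0, 0, 0, 0, 0]

```text
time_s: 5.85
position: [465.0, 115.5, 209.7]
ee_rot: [-0.703, 0.069, 0.705, 0.069]
ft_force: [0.3, -0.2, -2.5]
opening: 15.7
```

Call:
send_rows:
  increments: [0, 0, 0, 0, 0, 0, 0, 0, 0, 0, 0, 0]

```text
time_s: 6.02
position: [465.8, 112.6, 210.6]
ee_rot: [-0.703, 0.071, 0.704, 0.07]
ft_force: [-0.2, -0.2, -2.6]
opening: 15.8
```

```bash
python3 - <<'E'
from h import *
from workcell import bot
import pickle
s=bot.sense();m=R.from_quat(s['ee_rot']).as_matrix();print(s['time_s'],s['position'],np.degrees(np.arctan2(m[1,1],m[0,1])),m[:,0],s['ft_force'],s['wrist_torque'],s['opening'],s['joint_positions'])
pickle.dump((bot.camera_info('wrist'),s),open('ci_k.pkl','wb'))
for n in('wrist','side','scene'):
    im=bot.capture(n)[:,:,::-1]; cv2.imwrite(f'pics/k_{n}_raw.png',im); cv2.imwrite(f'pics/k_{n}.png',cv2.resize(im,None,fx=1.5,fy=1.5,interpolation=cv2.INTER_CUBIC))
E
```

```text
6.0167 [465.83678576 112.64300145 210.63223408] -101.45964946103959 [-9.43171756e-04 -7.52203826e-04 -9.99999272e-01] [-0.23619292 -0.15301063 -2.60727162] [ 0.07873916  0.01011119 -0.01103135] 15.797131772091165 [ 1.66679390e-01 -2.35558792e-01  1.56311634e+00 -6.03209009e-04
  1.81508996e+00  1.93733910e+00]
```

View pics/k_wrist.png

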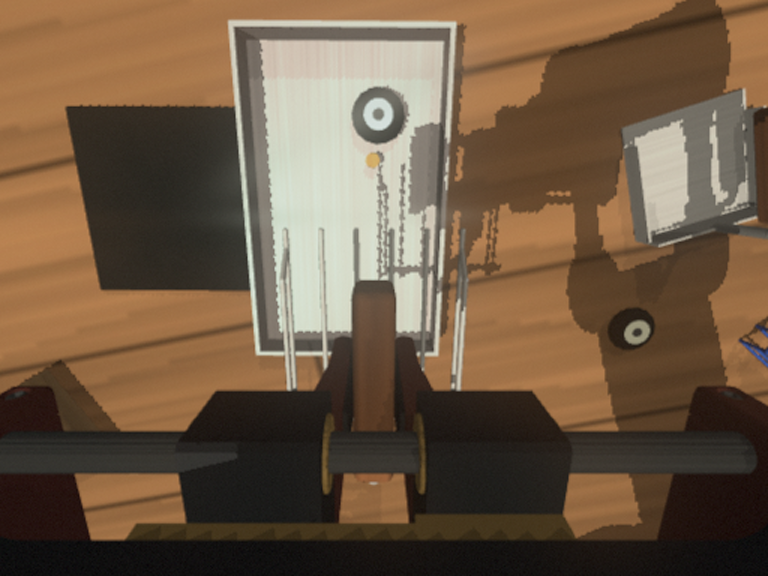

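View pics/k_side.png

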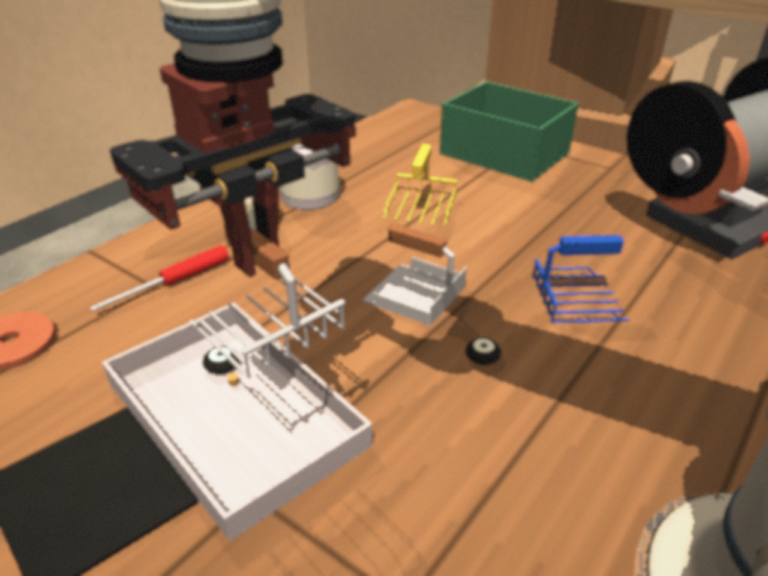

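View pics/k_scene.png

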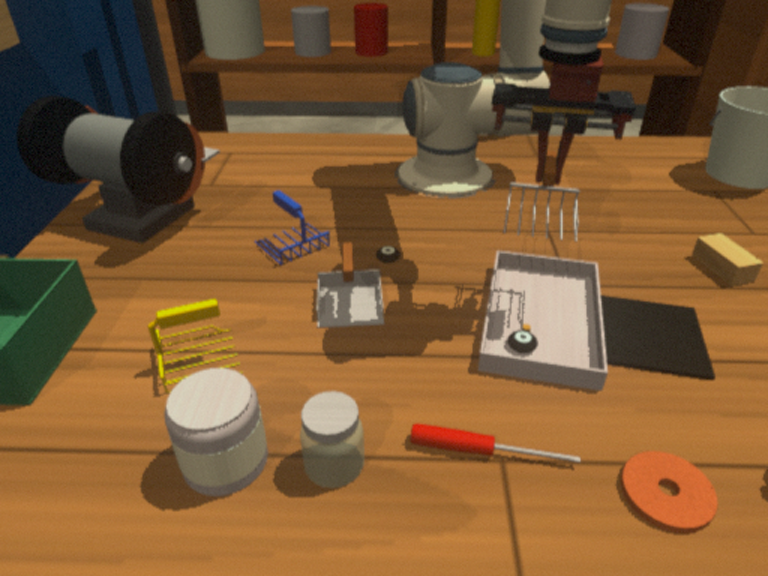

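```bash
python3 - <<'E'
from h import *
c=cv2.imread('pics/k_wrist_raw.png')
crop(c,145,5,170,120,4.5,'pics/l1.png'); crop(c,145,125,175,140,4.5,'pics/l2.png')
E
```

```text
(no output)
```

View pics/l1.png

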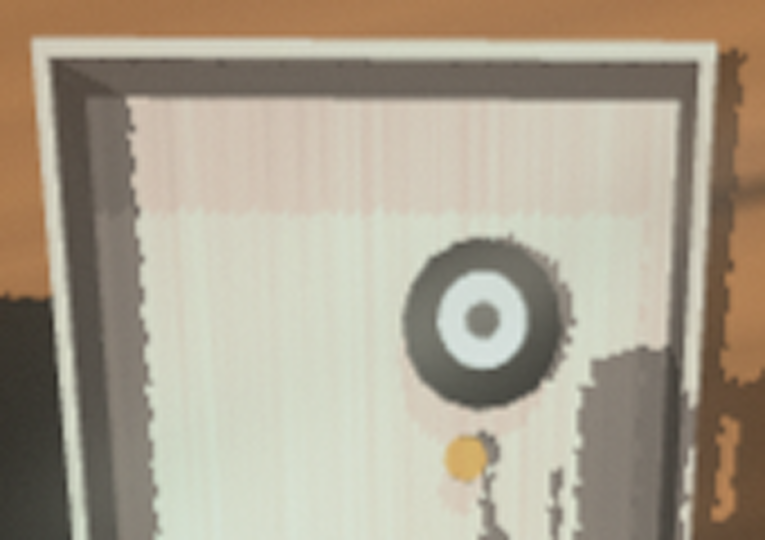

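View pics/l2.png

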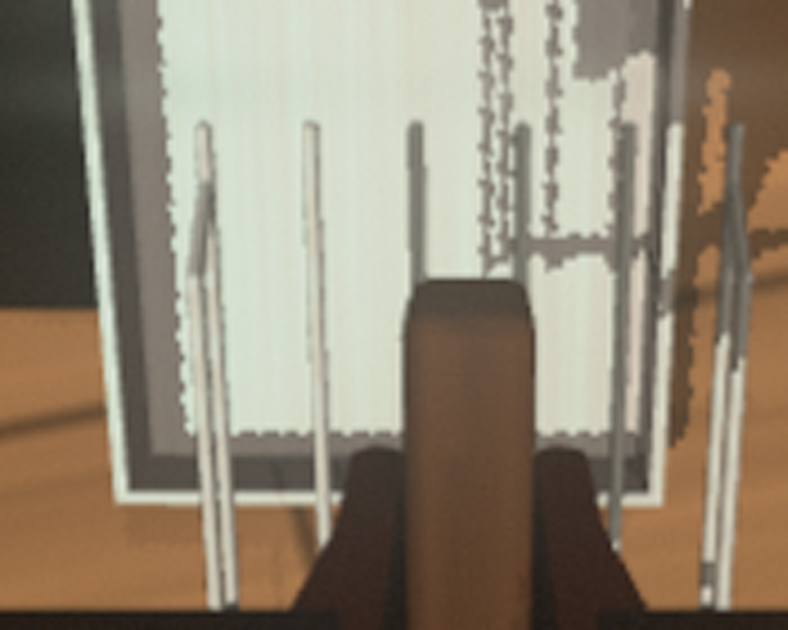

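```bash
python3 - <<'E'
from fit import *
import pickle
ci,s=pickle.load(open('ci_k.pkl','rb')); C['k']=ci
A=lambda u,v:(145+u/4.5-.4,5+v/4.5-.4); B=lambda u,v:(145+u/4.5-.4,125+v/4.5-.4)
o=[('k',(134,84,34),A(33,40)),('k',(134,-84,34),A(716,43)),('k',(-134,84,34),B(118,502)),('k',(-134,-84,34),B(662,503))]
pt,r=fit(o,[524,125,-.2]);print('tray wrist only',pt,np.degrees(pt[2]),r.round(1).tolist())
N=-134;F=134
o+=[("scene",(N,-84,34),(331.5,167.5)),("scene",(N,84,34),(398.2,175.5)),("scene",(F,-84,34),(320,236.5)),("scene",(F,84,34),(404.5,248)),
    ("side",(F,84,34),(69,241.7)),("side",(F,-84,34),(156,202.3)),("side",(N,-84,34),(247.3,282.3))]
pa,_=fit(o,[524,125,-.2]);print('all',pa,np.degrees(pa[2]))
w=hit(ci,*A(483,320),22); c=hit(ci,*A(465,460),14); print('world wheel,chip',w,c)
M=lambda p,P:np.array([[np.cos(p[2]),np.sin(p[2])],[-np.sin(p[2]),np.cos(p[2])]])@(np.array(P)[:2]-p[:2])
for p in(pt,pa): print('tray frame',M(p,w),M(p,c))
z=s['position'][2]-66.3
os=[('k',(51.5,y,z+1.5),B(u,v)) for y,u,v in[(50,204,124),(30,311,124),(10,416,125),(-10,522,126),(-30,629,126),(-50,737,126)]]
for oo in [os]:
    ps,r=fit(oo,[466,113,-.19]);print('scoop',ps,np.degrees(ps[2]),r.round(1).tolist())
print('scoop in tray',M(pt,ps),'tcp in scoop',M(ps,s['position']),'dyaw',np.degrees(pt[2]-ps[2]))
# target with chip central
print('chip in scoop frame',M(ps,c),'wheel',M(ps,w))
E
```

```text
tray wrist only [ 5.23490341e+02  1.25695335e+02 -2.03914984e-01] -11.683467948860292 [[-0.7, -0.5], [0.7, -0.4], [-0.5, 1.1], [0.5, 1.3]]
all [ 5.23749436e+02  1.25702683e+02 -2.05481735e-01] -11.773236186683262
world wheel,chip [589.43418636  84.44638986  22.        ] [555.91596619  96.20742373  14.        ]
tray frame [ 72.93068048 -27.04037817] [ 37.72524973 -22.31061641]
tray frame [ 72.72081159 -26.98614032] [ 37.50801369 -22.31154251]
scoop [ 4.64119324e+02  1.13794272e+02 -2.04340540e-01] -11.707850499295526 [[-0.5, 0.0], [-0.4, 0.1], [0.1, -0.0], [0.3, -0.1], [0.4, -0.0], [0.2, 0.1]]
scoop in tray [-55.7309039  -23.67740081] tcp in scoop [ 1.91534751 -0.77880828] dyaw 0.024382550435233494
chip in scoop frame [93.45556353  1.40655508] wheel [128.66300387  -3.30822437]
```

Call:
send_rows:
  increments: [0.0003, 0.0014, -0.01, 0, 0, 0, 0, 0, -0.025, 0, 0, 0, 0, 0, -0.035, 0, 0, 0, 0, 0, -0.03, 0, 0, 0, 0, 0, -0.02, 0, 0, 0]

```text
time_s: 6.58
position: [464.8, 114.3, 86.9]
ee_rot: [-0.702, 0.071, 0.705, 0.07]
ft_force: [1.5, 0.2, -3.2]
opening: 15.8
```

Call:
send_rows:
  increments: [0, 0, -0.01, 0, 0, 0, 0, 0, -0.007, 0, 0, 0, 0, 0, 0, 0, 0, 0, 0, 0, 0, 0, 0, 0]

```text
time_s: 6.92
position: [466.9, 115.0, 75.2]
ee_rot: [0.704, -0.07, -0.703, -0.07]
ft_force: [-0.3, -0.4, -1.7]
opening: 15.8
```

```bash
python3 - <<'E'
from h import *
from workcell import bot
import pickle
s=bot.sense();m=R.from_quat(s['ee_rot']).as_matrix();print(s['time_s'],s['position'],np.degrees(np.arctan2(m[1,1],m[0,1])),m[:,0],s['ft_force'],s['wrist_torque'])
pickle.dump((bot.camera_info('wrist'),s),open('ci_m.pkl','wb'))
im=bot.capture('wrist')[:,:,::-1]; cv2.imwrite('pics/m_raw.png',im);crop(im,100,0,300,260,2.3,'pics/m1.png')
im=bot.capture('side')[:,:,::-1]; crop(im,50,130,220,240,2.5,'pics/m2.png')
E
```

```text
6.9167 [466.89960977 115.04156118  75.17184344] -101.42034150913169 [ 1.44572283e-03  2.49772568e-04 -9.99998924e-01] [-0.26882043 -0.40654382 -1.65951964] [ 0.06386608  0.06833381 -0.00668092]
```

View pics/m1.png

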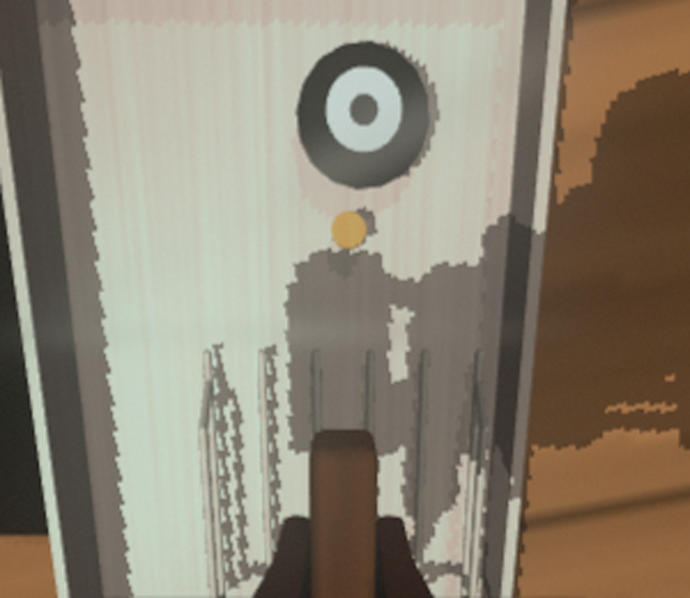

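View pics/m2.png

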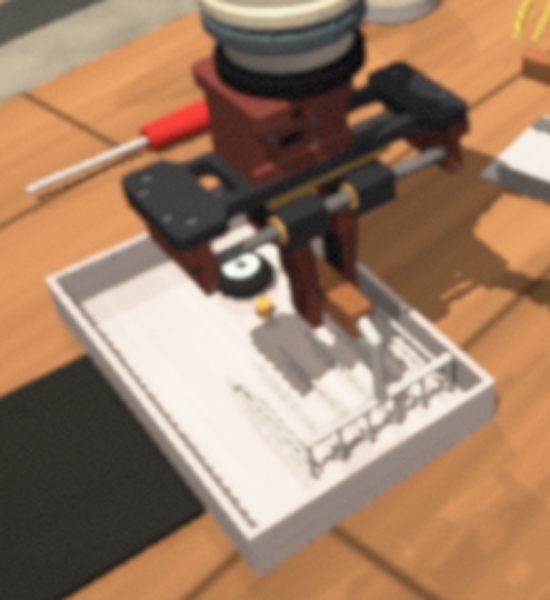

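Call:
send_rows:
  increments: [0, 0, -0.003, 0, 0, 0, 0, 0, -0.0015, 0, 0, 0, 0, 0, 0, 0, 0, 0, 0, 0, 0, 0, 0, 0]

```text
time_s: 7.35
position: [466.9, 115.2, 70.4]
ee_rot: [0.704, -0.07, -0.703, -0.07]
ft_force: [1.7, -0.8, -0.0]
opening: 15.9
```

```bash
cat > st.py <<'E'
from h import *
from workcell import bot
s=bot.sense();m=R.from_quat(s['ee_rot']).as_matrix();print(s['time_s'],s['position'].round(2),np.degrees(np.arctan2(m[1,1],m[0,1])).round(2),m[:,0].round(4),s['ft_force'].round(2),s['wrist_torque'].round(3),s['opening'].round(2))
E
python3 st.py
```

```text
Traceback (most recent call last):
  File "st.py", line 3, in <module>
    s=bot.sense();m=R.from_quat(s['ee_rot']).as_matrix();print(s['time_s'],s['position'].round(2),np.degrees(np.arctan2(m[1,1],m[0,1])).round(2),m[:,0].round(4),s['ft_force'].round(2),s['wrist_torque'].round(3),s['opening'].round(2))
                                                                                                                                                                                                                   ^^^^^^^^^^^^^^^^^^
AttributeError: 'float' object has no attribute 'round'
```

Call:
send_rows:
  increments: [0, 0, -0.0005, 0, 0, 0, 0, 0, 0, 0, 0, 0, 0, 0, 0, 0, 0, 0]

```text
time_s: 7.6
position: [467.0, 115.1, 70.3]
ee_rot: [0.704, -0.07, -0.703, -0.07]
ft_force: [0.5, -0.7, 6.0]
opening: 15.8
```

```bash
sed -i "s/,s\['opening'\].round(2)//" st.py; python3 st.py
```

```text
7.6 [466.96 115.15  70.26] -101.4 [ 1.9e-03  2.0e-04 -1.0e+00] [ 0.55 -0.69  5.98] [ 0.02   0.043 -0.048]
```

Call:
send_rows:
  increments: [0.0088, -0.0018, 0, 0, 0, 0, 0.0088, -0.0018, 0, 0, 0, 0, 0.0088, -0.0018, 0, 0, 0, 0, 0.0088, -0.0019, 0, 0, 0, 0, 0.0088, -0.0018, 0, 0, 0, 0]

```text
time_s: 8.02
position: [510.2, 106.5, 70.3]
ee_rot: [-0.703, 0.07, 0.704, 0.07]
ft_force: [-14.3, 2.6, 26.7]
opening: 15.5
```

Call:
send_rows:
  increments: [0, 0, 0, 0, 0, 0, 0, 0, 0, 0, 0, 0]

```text
time_s: 8.18
position: [511.5, 106.0, 70.3]
ee_rot: [0.704, -0.07, -0.703, -0.07]
ft_force: [1.4, -0.2, 5.2]
opening: 15.8
```

```bash
cat >> st.py <<'E'
import sys
t=sys.argv[1] if len(sys.argv)>1 else None
if t:
    im=bot.capture('wrist')[:,:,::-1]; cv2.imwrite(f'pics/{t}_raw.png',im);crop(im,100,0,300,260,2.3,f'pics/{t}.png')
E
python3 st.py n1
```

```text
8.1833 [511.52 106.03  70.3 ] -101.41 [ 2.4e-03  3.0e-04 -1.0e+00] [ 1.41 -0.18  5.21] [ 0.018 -0.143  0.073]
```

View pics/n1.png

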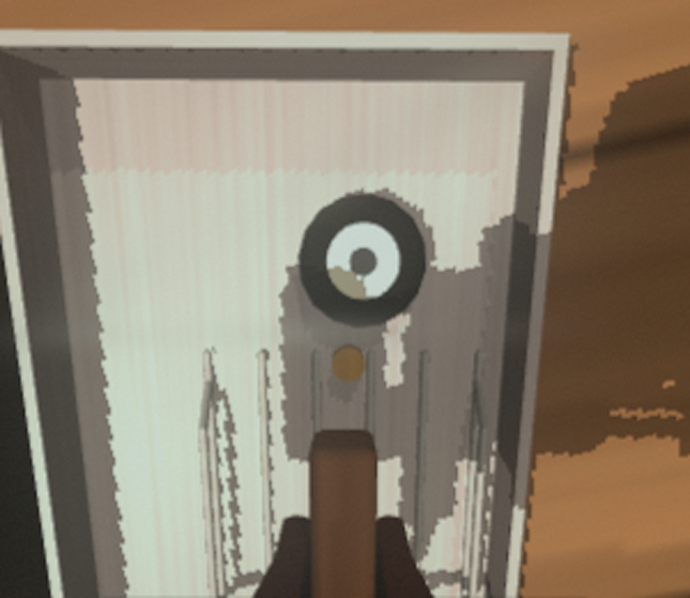

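```bash
python3 -c "
from h import *
c=cv2.imread('pics/n1_raw.png'); c=cv2.convertScaleAbs(c,alpha=1.5,beta=0); crop(c,225,140,55,45,13,'pics/n2.png')"
```

```text
(no output)
```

View pics/n2.png

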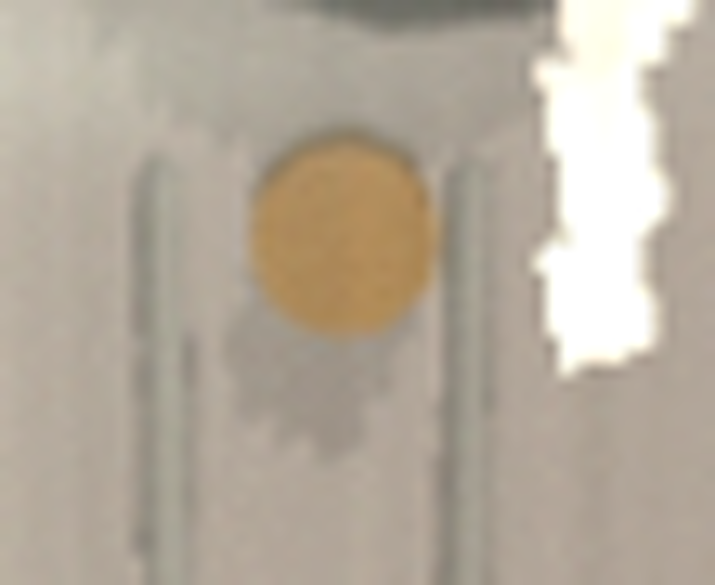

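The offcut is 2 mm right of the gap centre, with tines at 160 and 466 and the offcut at 343. I'll shift the scoop by that before going on.

Call:
send_rows:
  increments: [-0.0004, -0.0018, 0, 0, 0, 0, 0, 0, 0, 0, 0, 0, 0, 0, 0, 0, 0, 0]

```text
time_s: 8.48
position: [510.9, 104.8, 70.3]
ee_rot: [0.705, -0.07, -0.703, -0.071]
ft_force: [1.7, 1.6, 5.3]
opening: 15.5
```

```bash
python3 st.py n3; python3 -c "
from h import *
c=cv2.imread('pics/n3_raw.png'); c=cv2.convertScaleAbs(c,alpha=1.5,beta=0); crop(c,225,140,55,45,13,'pics/n4.png')"
```

```text
8.4833 [510.86 104.79  70.32] -101.39 [ 0.0027  0.0014 -1.    ] [1.75 1.6  5.3 ] [ 0.308 -0.182  0.084]
```

View pics/n4.png

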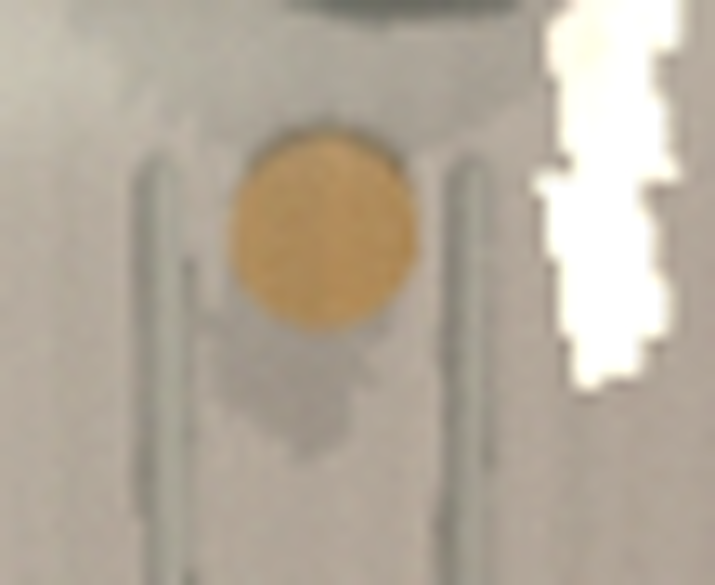

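Call:
send_rows:
  increments: [0.006, -0.0012, 0, 0, 0, 0, 0.006, -0.0013, 0, 0, 0, 0, 0.006, -0.0012, 0, 0, 0, 0, 0.006, -0.0013, 0, 0, 0, 0, 0.006, -0.0012, 0, 0, 0, 0]

```text
time_s: 8.95
position: [539.6, 98.5, 70.4]
ee_rot: [-0.703, 0.07, 0.704, 0.07]
ft_force: [-6.5, 0.1, 2.9]
opening: 15.7
```

Call:
send_rows:
  increments: [0.006, -0.0012, 0, 0, 0, 0, 0.006, -0.0013, 0, 0, 0, 0, 0.006, -0.0012, 0, 0, 0, 0, 0.006, -0.0013, 0, 0, 0, 0, 0, 0, 0, 0, 0, 0]

```text
time_s: 9.37
position: [564.5, 93.2, 70.3]
ee_rot: [0.704, -0.07, -0.703, -0.07]
ft_force: [-1.3, 1.1, 7.0]
opening: 15.5
```

```bash
python3 st.py p1
```

```text
9.3667 [564.52  93.18  70.31] -101.39 [ 4.e-04  7.e-04 -1.e+00] [-1.25  1.09  7.04] [ 0.177  0.261 -0.013]
```

View pics/p1.png

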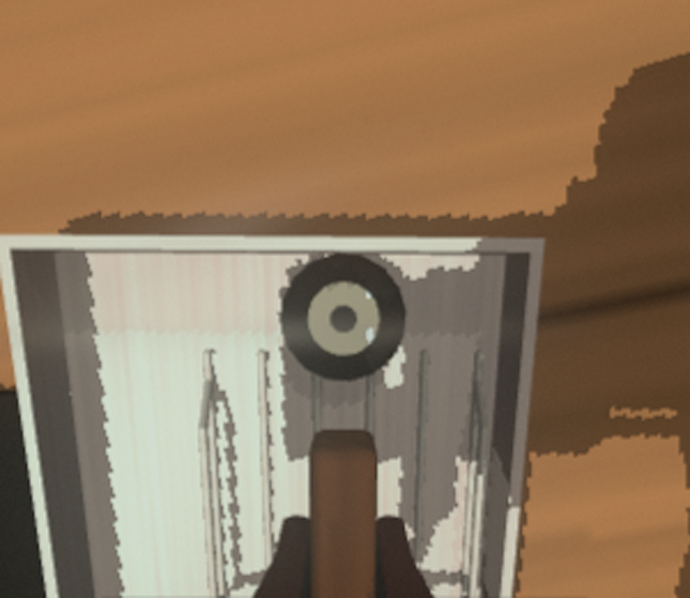

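Call:
send_rows:
  increments: [0.0055, -0.0011, 0, 0, 0, 0, 0.0055, -0.0011, 0, 0, 0, 0, 0.0055, -0.0012, 0, 0, 0, 0, 0.0055, -0.0011, 0, 0, 0, 0, 0.0055, -0.0012, 0, 0, 0, 0]

```text
time_s: 9.83
position: [590.9, 87.8, 70.4]
ee_rot: [-0.703, 0.07, 0.704, 0.07]
ft_force: [-4.7, 1.5, 8.9]
opening: 15.8
```

Call:
send_rows:
  increments: [0.001, 0, 0, 0, 0, 0, 0.001, 0, 0, 0, 0, 0, 0, 0, 0, 0, 0, 0]

```text
time_s: 10.08
position: [593.0, 87.5, 70.3]
ee_rot: [-0.703, 0.07, 0.704, 0.07]
ft_force: [-5.0, -0.4, 9.2]
opening: 15.8
```

```bash
python3 st.py p2; python3 - <<'E'
from h import *
from workcell import bot
im=bot.capture('side')[:,:,::-1]; crop(im,50,130,220,200,3,'pics/p3.png')
im=bot.capture('scene')[:,:,::-1]; crop(im,300,100,180,170,4,'pics/p4.png')
E
```

```text
10.0833 [593.    87.54  70.35] -101.38 [-1.2e-03  5.0e-04 -1.0e+00] [-4.96 -0.43  9.2 ] [0.116 0.904 0.031]
```

View pics/p2.png

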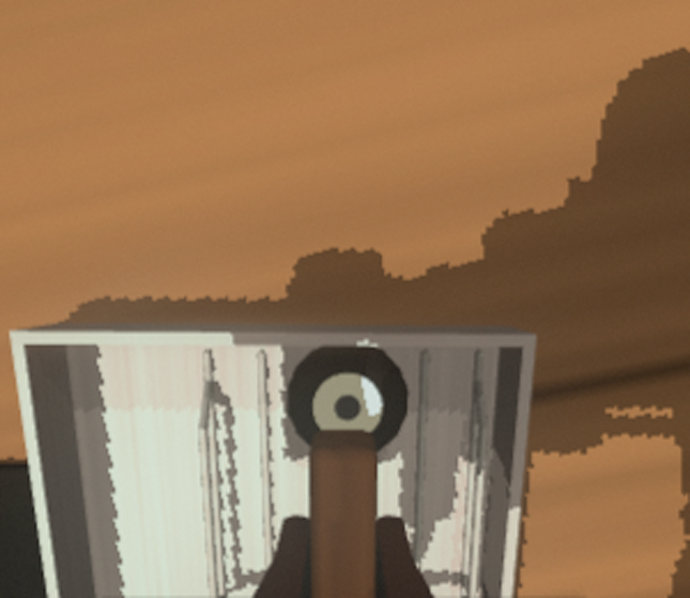

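View pics/p3.png

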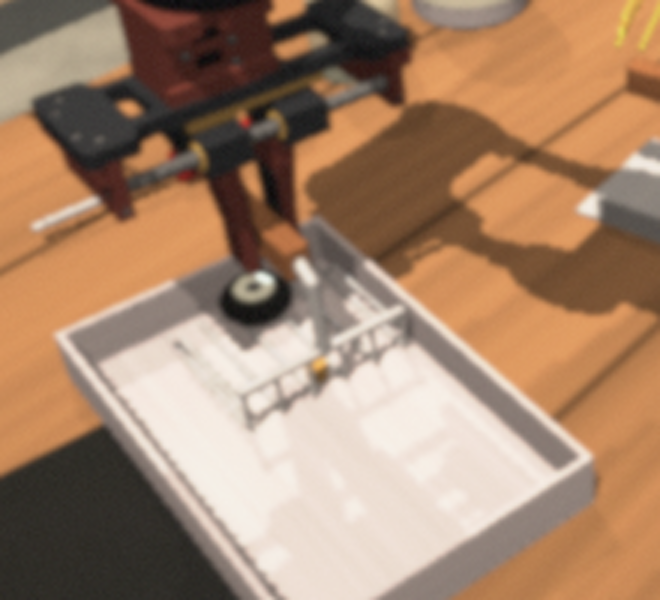

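View pics/p4.png

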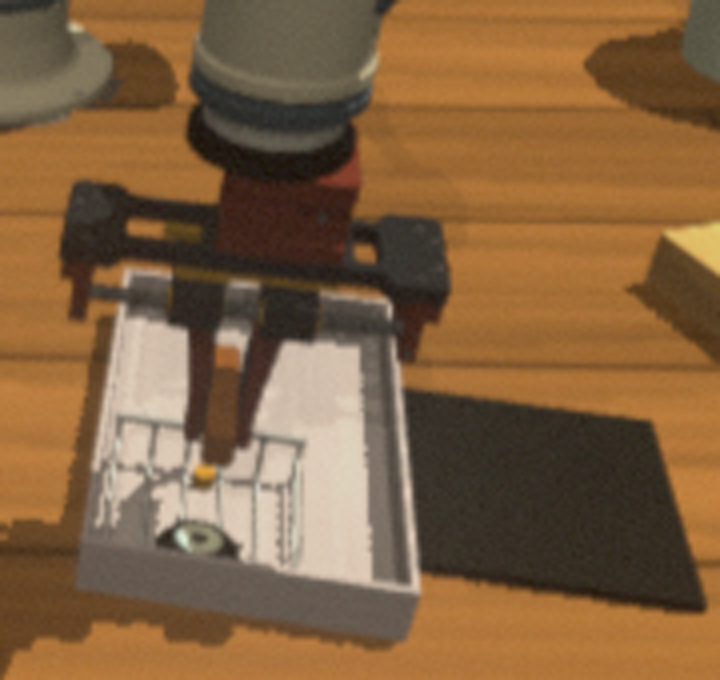

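Call:
send_rows:
  increments: [0.001, -0.0002, 0, 0, 0, 0, 0.001, -0.0002, 0, 0, 0, 0, 0.001, -0.0002, 0, 0, 0, 0, 0, 0, 0, 0, 0, 0]

```text
time_s: 10.57
position: [595.8, 87.1, 70.4]
ee_rot: [-0.703, 0.07, 0.704, 0.07]
ft_force: [-5.2, 0.5, 9.0]
opening: 15.6
```

Call:
send_rows:
  increments: [0.001, -0.0002, 0, 0, 0, 0, 0, 0, 0, 0, 0, 0]

```text
time_s: 10.73
position: [596.9, 86.9, 70.3]
ee_rot: [-0.703, 0.07, 0.704, 0.07]
ft_force: [-4.9, 0.3, 8.4]
opening: 15.7
```

```bash
python3 st.py; python3 - <<'E'
from h import *
from workcell import bot
im=bot.capture('side')[:,:,::-1]; crop(im,100,190,120,100,6.5,'pics/q3.png')
im=bot.capture('scene')[:,:,::-1]; crop(im,310,180,100,80,7,'pics/q4.png')
E
```

```text
10.7333 [596.89  86.94  70.34] -101.37 [-1.1e-03  8.0e-04 -1.0e+00] [-4.95  0.25  8.37] [ 0.334  0.961 -0.014]
```

View pics/q3.png

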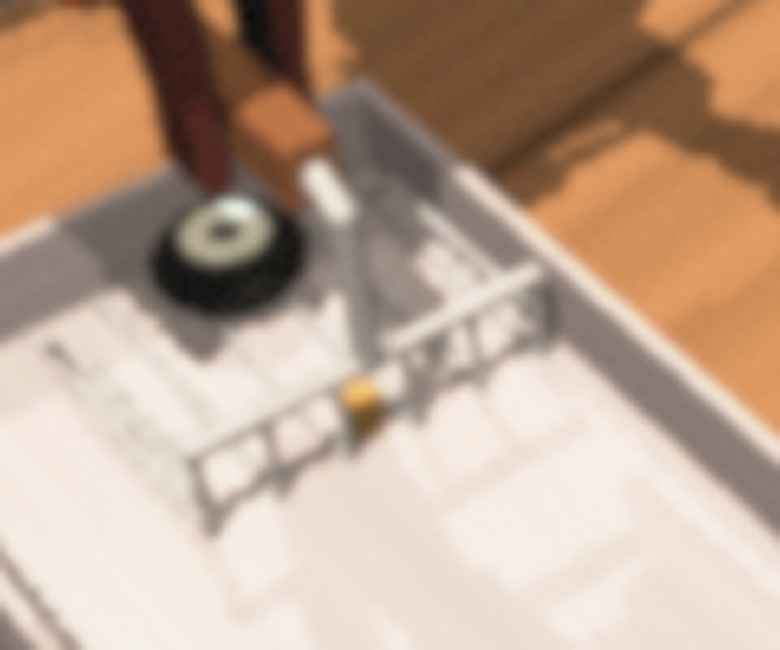

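View pics/q4.png

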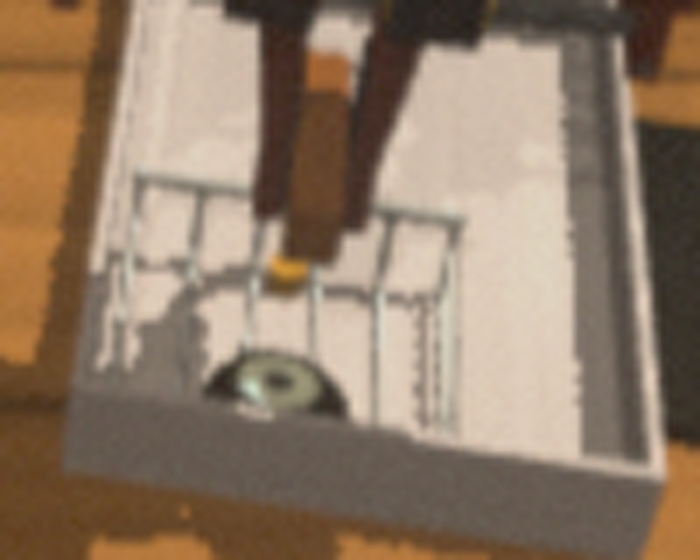

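Call:
send_rows:
  increments: [0.001, -0.0002, 0, 0, 0, 0, 0, 0, 0, 0, 0, 0]

```text
time_s: 11.0
position: [597.7, 86.9, 70.4]
ee_rot: [-0.703, 0.07, 0.704, 0.07]
ft_force: [-6.3, 1.0, 10.0]
opening: 15.7
```

Call:
send_rows:
  increments: [0.001, -0.0002, 0, 0, 0, 0, 0, 0, 0, 0, 0, 0]

```text
time_s: 11.17
position: [598.1, 86.8, 70.5]
ee_rot: [-0.703, 0.07, 0.705, 0.07]
ft_force: [-8.6, 2.2, 10.8]
opening: 15.8
```

```bash
python3 st.py r1;
```

```text
11.1667 [598.07  86.79  70.49] -101.37 [-0.0031  0.0012 -1.    ] [-8.58  2.17 10.77] [ 0.401  1.687 -0.114]
```

View pics/r1.png

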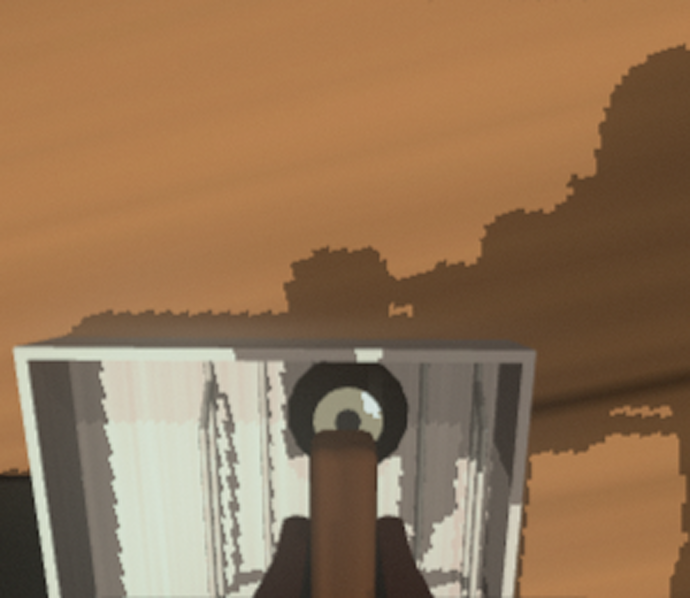

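Call:
send_rows:
  increments: [-0.0015, 0.0003, 0, 0, 0, 0, -0.001, 0.0002, 0.001, 0, 0, 0, 0, 0, 0.003, 0, 0, 0, 0, 0, 0.004, 0, 0, 0, 0, 0, 0.004, 0, 0, 0]

```text
time_s: 11.63
position: [596.3, 86.4, 80.1]
ee_rot: [-0.703, 0.07, 0.704, 0.07]
ft_force: [0.3, -0.3, -2.2]
opening: 15.8
```

Call:
send_rows:
  increments: [0, 0, 0.004, 0, 0, 0, 0, 0, 0.004, -0.2, -1, 0, 0, 0, 0.004, -0.3, -1.4, 0, 0, 0, 0.003, -0.3, -1.4, 0, 0, 0, 0, 0, 0, 0]

```text
time_s: 12.05
position: [595.6, 87.0, 96.5]
ee_rot: [0.727, -0.073, -0.679, -0.067]
ft_force: [-5.9, 1.2, -0.1]
opening: 16.0
```

```bash
cat > look.py <<'E'
import sys
from h import *
from workcell import bot
t=sys.argv[1]
im=bot.capture('side')[:,:,::-1]; crop(im,50,130,220,200,3,f'pics/{t}_a.png')
im=bot.capture('scene')[:,:,::-1]; crop(im,300,100,180,150,4,f'pics/{t}_b.png')
E
python3 st.py; python3 look.py s1
```

```text
12.05 [595.62  87.05  96.49] -101.36 [ 0.0668 -0.0141 -0.9977] [-5.89  1.16 -0.05] [0.305 1.41  0.022]
```

View pics/s1_a.png

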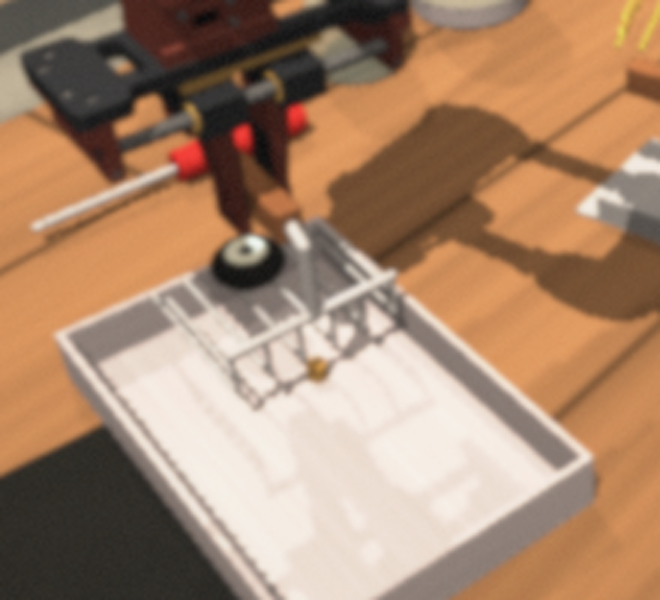

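View pics/s1_b.png

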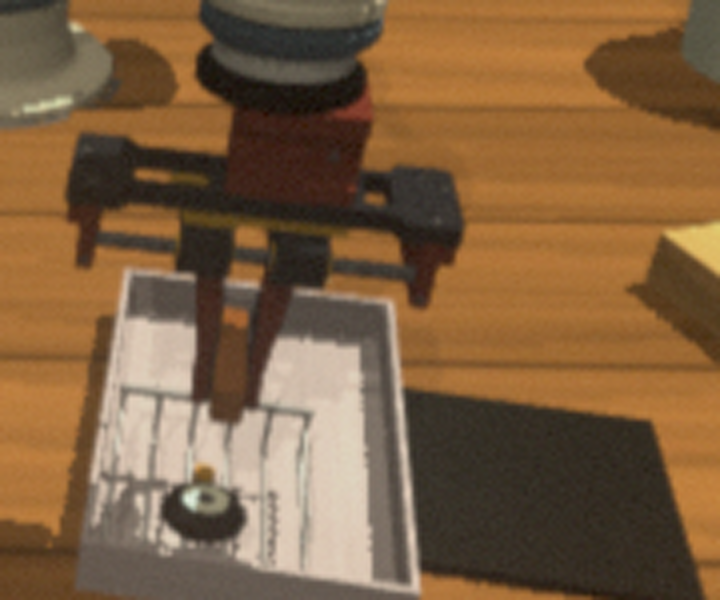

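The wheel is on the tines and the offcut stayed on the floor. The tilt pressed the tips against the far wall (−5.9 N), so I'll back off and lift.

Call:
send_rows:
  increments: [-0.003, 0.0006, 0.003, 0, 0, 0, -0.003, 0.0006, 0.005, 0, 0, 0, -0.002, 0.0004, 0.008, 0, 0, 0, 0, 0, 0.01, 0, 0, 0, 0, 0, 0.01, 0, 0, 0]

```text
time_s: 12.57
position: [589.1, 88.2, 133.8]
ee_rot: [0.728, -0.073, -0.679, -0.068]
ft_force: [1.0, 0.3, -2.6]
opening: 15.9
```

Call:
send_rows:
  increments: [0, 0, 0.01, 0, 0, 0, 0, 0, 0.01, 0, 0, 0, 0, 0, 0.008, 0, 0, 0, 0, 0, 0.005, 0, 0, 0, 0, 0, 0, 0, 0, 0]

```text
time_s: 12.98
position: [589.6, 88.2, 167.0]
ee_rot: [0.728, -0.073, -0.678, -0.068]
ft_force: [1.0, 0.1, -2.3]
opening: 15.8
```

```bash
python3 st.py t0; python3 look.py t1; python3 - <<'E'
import numpy as np
p=[523.5,125.7,np.radians(-11.7)]
c,s=np.cos(p[2]),np.sin(p[2])
# TCP = scoop + 1.9 x, -0.8 y
for l in [(1.9,159.2),(1.9,162)]: print(p[0]+c*l[0]-s*l[1],p[1]+s*l[0]+c*l[1])
E
```

```text
12.9833 [589.62  88.25 167.05] -101.4 [ 0.0689 -0.0137 -0.9975] [ 1.01  0.06 -2.31] [ 0.113  0.079 -0.023]
557.6442607609381 281.2069755898077
558.2120651879363 283.9487994595487
```

View pics/t1_a.png

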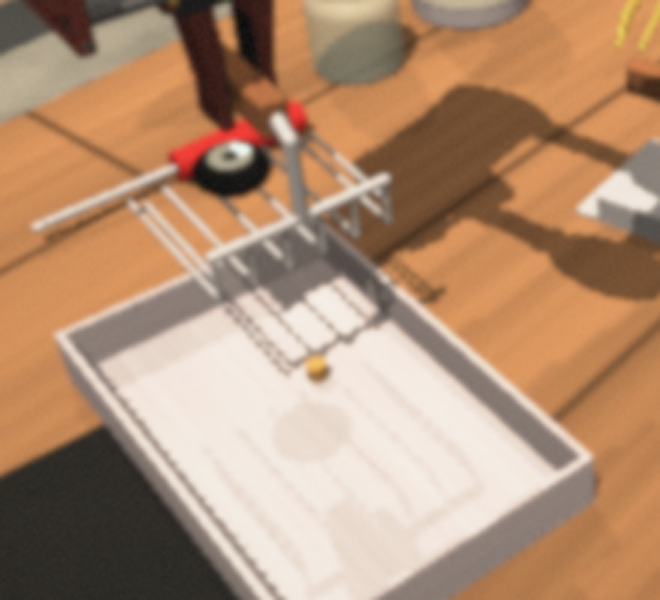

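View pics/t1_b.png

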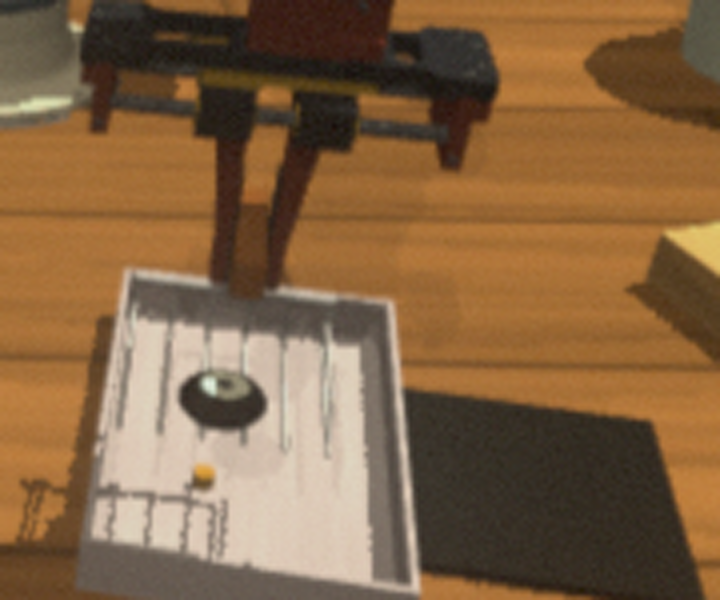

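Wheel on the scoop at side (230,165); offcut still standing in the pan at (317,367). Carrying gently to the ledge.

Call:
send_rows:
  increments: [-0.0005, 0.003, 0, 0, 0, 0, -0.001, 0.006, 0, 0, 0, 0, -0.0015, 0.009, 0, 0, 0, 0, -0.002, 0.012, 0, 0, 0, 0, -0.002, 0.013, 0, 0, 0, 0]

```text
time_s: 13.55
position: [581.6, 132.5, 165.0]
ee_rot: [0.727, -0.073, -0.679, -0.068]
ft_force: [-0.8, 0.0, -3.0]
opening: 15.5
```

Call:
send_rows:
  increments: [-0.002, 0.013, 0, 0, 0, 0, -0.002, 0.013, 0, 0, 0, 0, -0.002, 0.013, 0, 0, 0, 0, -0.002, 0.013, 0, 0, 0, 0, -0.002, 0.013, 0, 0, 0, 0]

```text
time_s: 13.97
position: [571.6, 197.8, 165.1]
ee_rot: [0.727, -0.073, -0.679, -0.067]
ft_force: [-0.1, 0.3, -3.1]
opening: 15.7
```

Call:
send_rows:
  increments: [-0.002, 0.013, 0, 0, 0, 0, -0.002, 0.013, 0, 0, 0, 0, -0.002, 0.013, 0, 0, 0, 0, -0.002, 0.013, 0, 0, 0, 0, -0.002, 0.012, 0, 0, 0, 0]

```text
time_s: 14.38
position: [561.7, 261.6, 165.1]
ee_rot: [0.727, -0.073, -0.679, -0.068]
ft_force: [0.2, -0.9, -2.7]
opening: 16.0
```

Call:
send_rows:
  increments: [-0.002, 0.01, 0, 0, 0, 0, -0.0015, 0.007, 0, 0, 0, 0, -0.001, 0.004, 0, 0, 0, 0, -0.0005, 0.003, 0, 0, 0, 0, 0, 0, 0, 0, 0, 0]

```text
time_s: 14.8
position: [556.9, 284.5, 165.1]
ee_rot: [0.727, -0.073, -0.679, -0.068]
ft_force: [0.2, 0.0, -3.1]
opening: 15.5
```

```bash
python3 - <<'E'
import re
s=open('look.py').read().replace("50,130,220,200,3","0,120,260,260,2.3").replace("300,100,180,150,4","320,80,190,180,3.3")
open('look.py','w').write(s)
E
python3 st.py u0; python3 look.py u1
```

```text
14.8 [556.85 284.52 165.09] -101.39 [ 0.0662 -0.0139 -0.9977] [ 0.21  0.03 -3.05] [0.125 0.148 0.011]
```

View pics/u1_a.png

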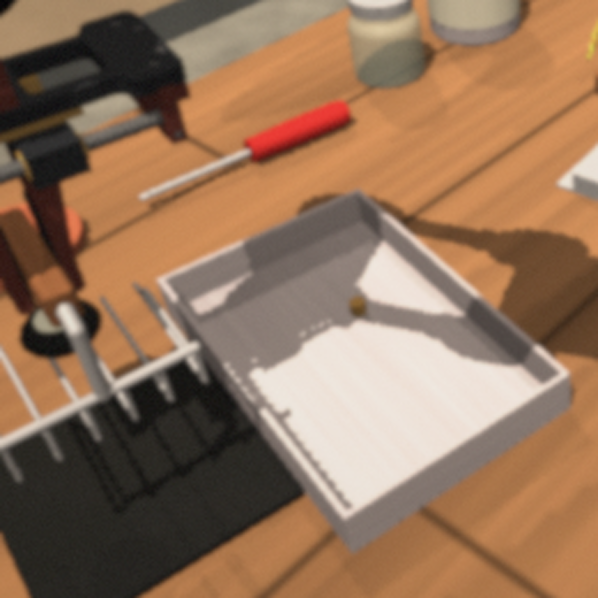

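View pics/u0.png

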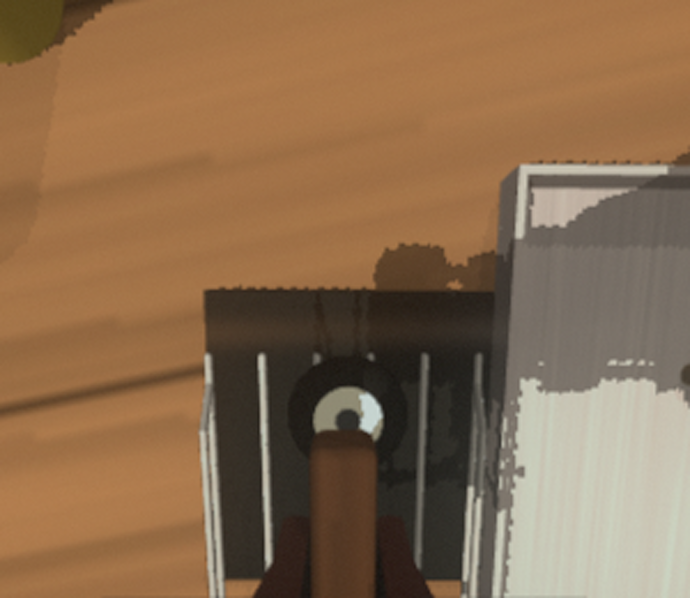

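Call:
send_rows:
  increments: [0, -0.001, -0.005, 0, 0, 0, 0, -0.001, -0.01, 0, 0, 0, 0, 0, -0.015, 0, 0, 0, 0, 0, -0.015, 0, 0, 0, 0, 0, -0.012, 0.2, 1, 0]

```text
time_s: 15.37
position: [556.0, 281.8, 105.8]
ee_rot: [0.72, -0.072, -0.687, -0.068]
ft_force: [0.5, -0.4, -3.1]
opening: 15.3
```

Call:
send_rows:
  increments: [0, 0, -0.01, 0.2, 1, 0, 0, 0, -0.006, 0.2, 1, 0, 0, 0, -0.004, 0.2, 0.8, 0, 0, 0, -0.002, 0, 0, 0, 0, 0, 0, 0, 0, 0]

```text
time_s: 15.78
position: [557.3, 282.0, 85.9]
ee_rot: [-0.703, 0.07, 0.704, 0.07]
ft_force: [0.5, 0.3, -2.3]
opening: 15.8
```

Call:
send_rows:
  increments: [0, 0, 0, 0, 0, 0]

```text
time_s: 15.87
position: [557.3, 282.3, 86.7]
ee_rot: [0.704, -0.07, -0.703, -0.07]
ft_force: [0.6, -0.3, -2.8]
opening: 15.7
```

```bash
python3 st.py v0; python3 look.py v1
```

```text
15.8667 [557.34 282.29  86.74] -101.41 [ 9.e-04  4.e-04 -1.e+00] [ 0.58 -0.29 -2.82] [ 0.073  0.092 -0.037]
```

View pics/v0.png

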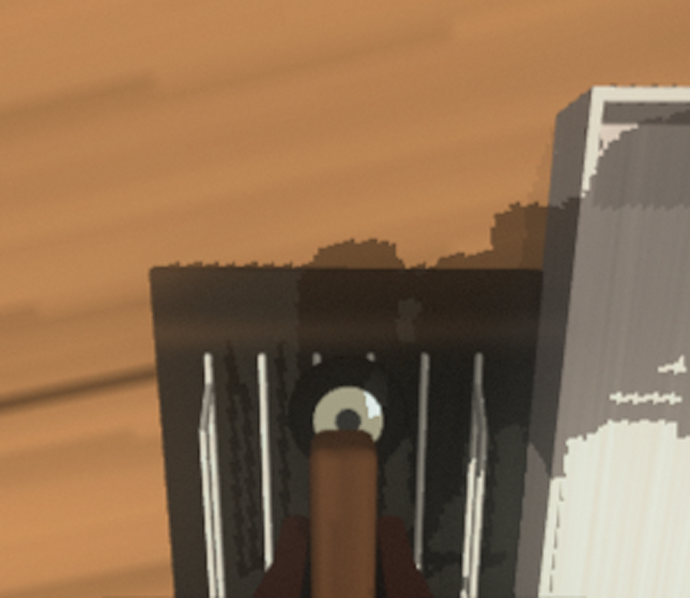

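View pics/v1_b.png

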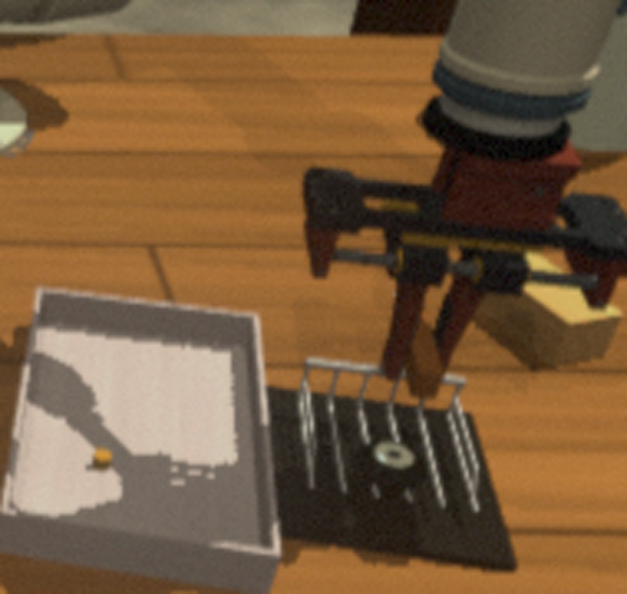

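Call:
send_rows:
  increments: [0, 0, -0.004, 0, 0, 0, 0, 0, -0.004, 0, 0, 0, 0, 0, -0.002, 0, 0, 0, 0, 0, -0.001, 0, 0, 0, 0, 0, 0, 0, 0, 0]

```text
time_s: 16.43
position: [556.8, 282.2, 75.0]
ee_rot: [-0.704, 0.07, 0.704, 0.07]
ft_force: [0.4, 0.4, -2.8]
opening: 15.7
```

Call:
send_rows:
  increments: [0, 0, 0, 0, 0, 0, 0, 0, 0, 0, 0, 0]

```text
time_s: 16.6
position: [556.9, 282.2, 75.0]
ee_rot: [-0.704, 0.07, 0.704, 0.07]
ft_force: [-0.7, 0.0, -2.4]
opening: 15.7
```

Call:
send_rows:
  increments: [0, 0, -0.0005, 0, 0, 0, 0, 0, 0, 0, 0, 0]

```text
time_s: 16.77
position: [557.0, 282.2, 74.9]
ee_rot: [0.704, -0.07, -0.704, -0.07]
ft_force: [-0.5, 0.5, -2.1]
opening: 16.0
```

Call:
send_rows:
  increments: [0, 0, -0.0003, 0, 0, 0, 0, 0, 0, 0, 0, 0]

```text
time_s: 16.93
position: [557.0, 282.3, 74.9]
ee_rot: [0.704, -0.07, -0.703, -0.07]
ft_force: [-2.8, -1.0, 1.2]
opening: 15.6
```

Call:
send_rows:
  increments: [0, 0, 0, 0, 0, 0, 0, 0, 0, 0, 0, 0]
  grip_force: 5

```text
time_s: 17.1
position: [557.0, 282.3, 74.7]
ee_rot: [0.704, -0.07, -0.703, -0.07]
ft_force: [-2.2, -0.3, 1.6]
opening: 16.1
```

Call:
send_rows:
  increments: [0, 0, 0, 0, 0, 0, 0, 0, 0, 0, 0, 0, 0, 0, 0, 0, 0, 0, 0, 0, 0, 0, 0, 0, 0, 0, 0, 0, 0, 0]
  claw: 0.6

```text
time_s: 17.52
position: [557.0, 282.2, 74.2]
ee_rot: [0.704, -0.07, -0.704, -0.07]
ft_force: [0.2, 0.4, -0.2]
opening: 45.8
```

```bash
python3 st.py w0; python3 look.py w1; python3 -c "
from workcell import bot
print(bot.sense()['opening'])"
```

```text
17.5167 [556.96 282.19  74.24] -101.4 [ 1.e-04 -0.e+00 -1.e+00] [ 0.17  0.42 -0.2 ] [0.086 0.127 0.   ]
52.138557960466905
```

View pics/w1_b.png

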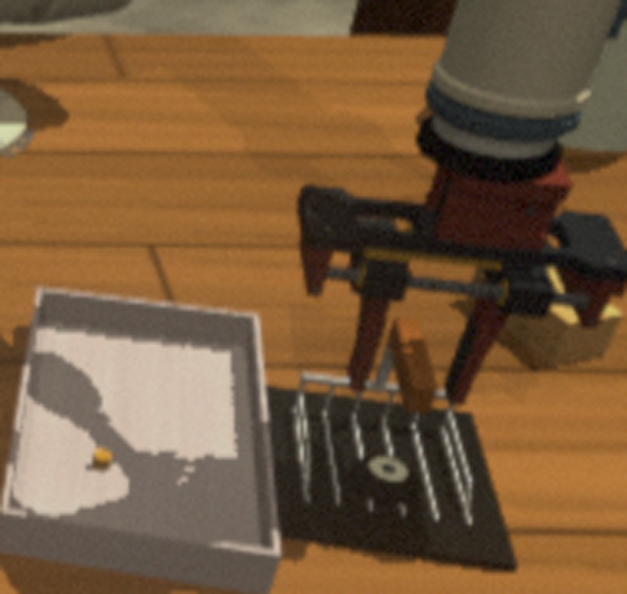

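View pics/w0.png

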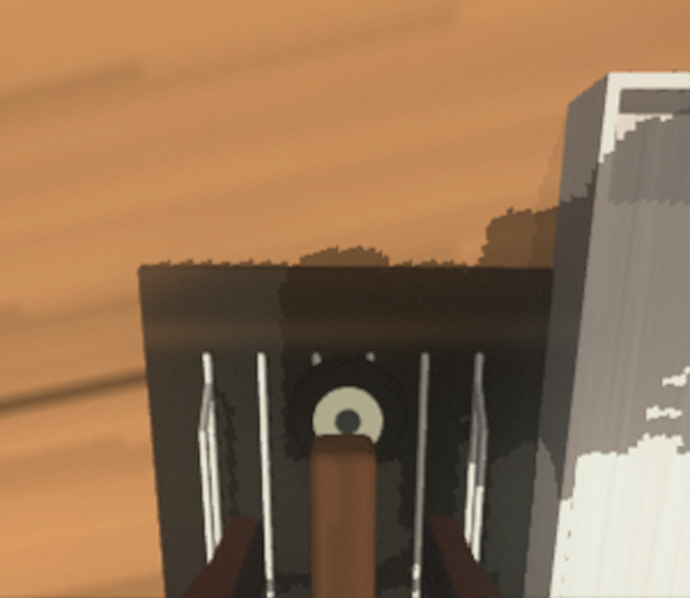

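Released cleanly: the scoop stands and the wheel is in it. Straight up.

Call:
send_rows:
  increments: [0, 0, 0.01, 0, 0, 0, 0, 0, 0.02, 0, 0, 0, 0, 0, 0.03, 0, 0, 0, 0, 0, 0.03, 0, 0, 0, 0, 0, 0.03, 0, 0, 0]

```text
time_s: 18.08
position: [556.7, 282.1, 196.4]
ee_rot: [0.704, -0.07, -0.704, -0.07]
ft_force: [0.4, 0.2, 0.9]
opening: 52.9
```

Call:
send_rows:
  increments: [0, 0, 0.01, 0, 0, 0, -0.02, 0, 0, 0, 0, 0, -0.03, 0, 0, 0, 0, 0, -0.03, 0, 0, 0, 0, 0, 0, 0, 0, 0, 0, 0]

```text
time_s: 18.5
position: [473.1, 282.4, 204.0]
ee_rot: [-0.703, 0.07, 0.705, 0.069]
ft_force: [0.6, 0.1, -0.5]
opening: 52.4
```

Call:
send_rows:
  increments: [0, 0, 0, 0, 0, 0, 0, 0, 0, 0, 0, 0, 0, 0, 0, 0, 0, 0]

```text
time_s: 18.75
position: [477.8, 282.1, 204.1]
ee_rot: [0.704, -0.07, -0.704, -0.07]
ft_force: [-0.9, 0.0, -0.4]
opening: 52.7
```

```bash
python3 st.py x0; python3 look.py x1
```

```text
18.75 [477.76 282.12 204.12] -101.43 [ 2.e-04 -1.e-04 -1.e+00] [-0.86  0.04 -0.41] [ 0.094  0.071 -0.012]
```

View pics/x1_b.png

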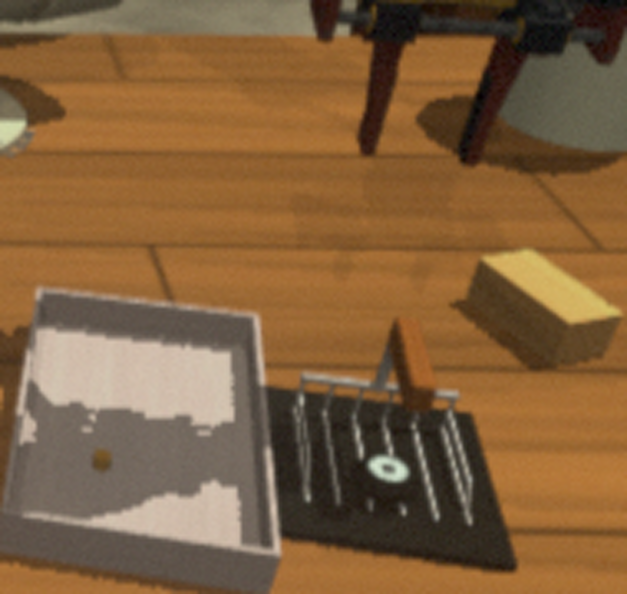

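View pics/x1_a.png

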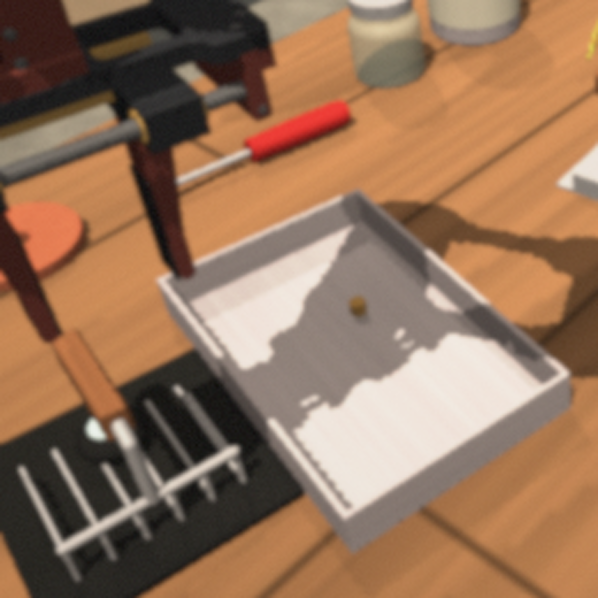

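View pics/x0.png

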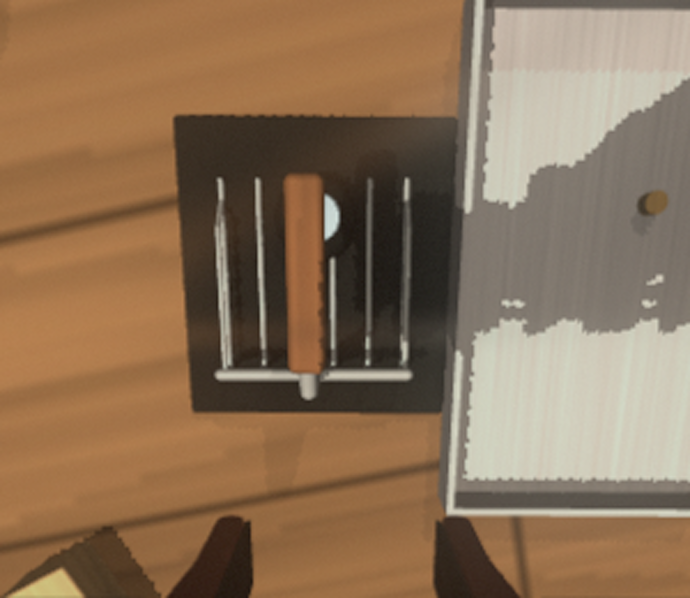

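All good: the scoop is wholly on the ledge and level with the wheel in it, the offcut stands in the pan, and the gripper is clear. Handing in.

```bash
python3 -c "
from workcell import bot
print(bot.hand_in())"
```

```text
the job is handed in; nothing more can be done
None
```

I used the grey slotted wire scoop with the wooden handle to lift the castor wheel out of the tray, stood it on the black rubber ledge and let go. The job was handed in at about 19 s.

- **Scooping:** I shifted the scoop about 1.8 mm sideways partway through the slide, because the offcut was 2 mm off the centre of its gap. The slide then ended with the tips against the far wall. After the lift, the offcut was still standing in the pan.
- **Last pictures (all three cameras):** the scoop stands wholly on the ledge with the wheel on its tines. The offcut is in the pan, and the gripper is well clear of everything.
- **Levelness:** I judged this from the pictures and from the tool being vertical at release. I did not measure it separately.
- **Forces:** the highest contact reading I saw was about 30 N, a passing peak during the first part of the slide. After the first lift, a slight tilt pressed the tips on the far wall at about 6 N, and I backed off. At hand-over the scoop met the ledge 0.6 mm higher than I had worked out, so I stopped lowering at that contact.

No check failed or disagreed beyond these.

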